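# Slide a tool tray across the gap onto a racket-stringing machine's shelf

## Robot

A 6-joint arm with a two-finger parallel gripper is mounted at the origin on the work surface. World frame = base frame: x ahead of the robot, y to its left, z up, the work surface at z = 0. Lengths are in m, angles in degrees, forces in N, time in s.
With the tool pointing down it reaches from about 0.35 to 0.925 m from the base axis. Payload 6.4 kg.
Tool frame: the origin (TCP) lies on the centre line of the jaws, within the pads' length; the fingertips stand 11 mm ahead of it and the grasp point (between the pads) lies 8 mm behind it; z points along the fingers, x is the direction in which the jaws open and shut, and the axes are right-handed (so a half turn about z gives the same grasp; the last joint's range is limited). The gripper opens to 85 mm and grips with 20 to 120 N. Pads are 22 mm wide; open, the fingers measure 114 mm over their backs; the gripper's body (76 mm by 85 mm) begins 54 mm behind the grasp point. The pads swing forward as they close: fully open they stand 13 mm farther back than shut.
Start: joints at [64.968, 14.043, 89.255, -0, 76.702, -9.975], TCP at [0.169, 0.628, 0.242] pointing down, gripper open.
Joint ranges: [-179.41, 179.41], [-58.25, 129.5], [7.25, 145.43], [-54.29, 234.29], [11.92, 165.04], [-157.13, 157.13]. Speed limits (degrees/s): [147.25, 147.25, 180, 180, 180, 180].

## Interface

Orientations are given as a 3x3 rotation matrix whose columns are the frame's x, y, z axes.
In Python, from station import ctrl, optics gives the robot as it stands. The module is installed in compiled form; this text tells all that it offers.
- The arm moves only by the tool move_arm, never from a script. Its argument "deltas" is a list of rows, each an object with "claw": the closure, from -1 (fully open) to 1 (shut); "linear": the shift along the tool's x, y, z in mm, a list of three; "rotation": the turn, a rotation vector about the tool's x, y, z in degrees, a list of three. In form: [{"claw": claw, "linear": [dx, dy, dz], "rotation": [wx, wy, wz]}, ...]. A call has 1 to 10 rows; each row is the pose to reach, as a shift and turn from the pose commanded when the call began, along the tool's axes at that moment; what a row does not reach only later rows make up. A row lasts 1/12 s, in which the tool goes at most 41.7 mm and 7.16 degrees, less where a joint would pass 70% of its speed; a pose out of reach is approached as far as the arm can. A call with a gripper value outside its range is refused whole. The fingers move at their own pace and stop on an object; "force" is the grip in N (left out, the last holds). Time passes only in rows, so rows that repeat a pose let the fingers close. It gives the time, the measured TCP pose, the force and the opening at its end, in the units of the state.
- ctrl.get_state(): the state, without advancing time (a new reading comes with each control period).
- optics.grab_frame(name): name is "scene" or "top" or "wrist"; returns the picture (420x560x3 uint8, red, green, blue); there is no depth.
- optics.calibration(name): a dict with "fx", "fy", "cx", "cy" (pixels), "world_from_camera" (4x4, takes a point from camera to world coordinates). Camera axes: x right, y up, looking along -z (the intrinsics and any distortion apply to the point x, -y, -z); pixel columns grow to the right and rows downward; lengths in m; the calibration is good to about 2 mm. A picture is of the moment at which its call begins: read the wrist's pose just before it. calibration takes no time and is no camera call; for the wrist camera it gives the pose at the moment of the call.
- ctrl.job_done(): hands the job in, once; it reports no verdict.
The state is a dict: "time_s": time; "q": joint angles; "dq": joint speeds; "joint_torque": joint torques, N m; "ee_pos": TCP position; "eef_rot": TCP orientation; "force": force on the tool from outside, world axes, zero at the start; "wrist_torque": the same for the moment, N m; "gripper_width": finger opening in m.
Only numpy, scipy, OpenCV 4.12 (cv2) and the standard library are available. Lean on these libraries where they do the work, as an engineer would, in place of code of your own. Each camera call takes 0.05 s, during which the arm holds its last target.

## Task

The black tool tray on the drawer unit belongs on the stringing machine's tool shelf, on the other side of the open gap; its heavy steel weight stands at one end and would tip it into the gap, so first set the weight upright in the middle of the tray and let go of it. Then slide the tray across, never lifting it off the surface it slides on and never letting either end dip into the gap, in between the shelf's side rails until it is fully home against the end stop, and let go. The weight must still stand upright in the middle of the tray and the clamp must still lie in the tray; leave the bottle, the tape roll and the string reel where they are.

Things in the scene. Friction and masses are not known exactly. Their poses are not given: they have to be found in the camera images.
- tray: Open black tray of slippery plastic (friction about 0.15) with a rubber-lined floor, 220 mm long, 140 wide, 32 high, walls 4 mm, 0.15 kg. Origin: centre of its underside; own y along its length to the leading end, own x across, z up. Inner floor 10 mm above the origin, inside 212 x 132 mm. Starts on the drawer unit, crooked up to 0.25 rad, up to 57 mm off the shelf's line, 70 mm or more short of the gap.
- tray_nose (a point): Middle of the lower edge of the tray's leading end, 110 mm from its origin. The tray slides on two slippery runners of the same plastic under the middle 206 mm of its length, their ends turned up slightly. Over the gap it tips if the centre of mass of the loaded tray passes the edge before the other end is carried.
- weight: Polished steel check weight, 0.93 kg, turned: a disc 64 mm across and 33 mm high, above it a thin neck and a grip knob, 70 mm high in all. Origin: centre of its underside, z up. It stands in the tray near the leading or the trailing end, about 70 mm from the tray's middle and up to 22 mm off its centre line.
- weight_knob (a point): Middle of the weight's grip knob, 59 mm above its underside. The knob is 26 mm across and spans 50 to 67 mm above the underside; the disc below ends at 33 mm.
- clamp: Double string clamp: an aluminium bar 70 x 24 x 12 mm with two dark jaws on it, 43 mm high in all, 0.1 kg. Origin: centre of its underside, own x along the bar. It lies across the tray at the end where the weight is not, about 70 mm from the tray's middle.
- dock (a point): Centre of the stringing machine's flat aluminium tool shelf, on its top, 70 mm above the bench. Own y is the way the tray comes in (away from the gap), x across, z up. A tray fully home has its origin here and its length along own y. Steel side rails, 12 mm high, have inner faces at own x = +-76 mm and flare to about 90 at the mouth. The shelf's edge at the gap is at own y = -108 mm.
- dock_stop (a point): Middle of the lower edge of the end stop's face, a steel strip 20 mm high across the shelf's far end, at own y = +110 mm of the dock. Home, the tray's leading wall touches it. Just beyond it the machine's housing stands 110 mm above the bench, and the mounted racket, about 0.3 m above the bench, begins 120 mm beyond the stop.
- drawers_top (a point): Centre of the flat white top of the drawer unit where the tray starts: 300 mm (own x) by 360 (own y), 70 mm above the bench, level with the tool shelf. Own y points to the gap; its edge there is at own y = +180 mm. It stands square to the shelf within 0.02 rad, within 10 mm sideways. The gap from edge to edge is 84 to 92 mm and goes down to the bench.
- bottle: Bystander: white plastic bottle, 44 mm across, 72 mm high, standing on one corner of the drawer unit beside the gap (drawer unit's own x about +120 or -120 mm, own y about +148 mm). Origin: centre of its underside.
- taperoll: Bystander: roll of white tape lying flat, 52 mm across, 25 mm high, on the other corner beside the gap. Origin: centre of its underside. A tray in line with the shelf passes between bottle and roll with 7 mm or more to spare on each side.
- reel: Bystander: white plastic string reel lying on the bench beside the machine, on the side away from the robot, 110 mm across, 43 mm high. Origin: centre of its underside.
There are look-alikes about, which are no part of the job. What is shaped like the weight but green or purple is not meant. What is shaped like the clamp but blue is not meant.

How it is judged:
By the outcome, as a careful person would: the job done as asked, in the order asked, and still so for the second after the job is handed in, with the robot touching nothing.
It also fails if it takes over 70 s, if anything falls off the work surface, if the arm or the gripper's body presses on something with over 40 N, if the wrist force passes 120 N, or if a joint passes its speed limit or range.

## Working session

There is one attempt and no reset: what is moved stays moved. The work goes in short steps, Python scripts to look and compute and a tool call to move; the robot and the scene stay as the last step left them, time stands still between calls to the robot, and variables do not carry over. Pictures are saved under pics/ and viewed, and the job is handed in when it is done.

Besides the shell and the picture viewer there is one more tool, called after "Emit:" in YAML: its name, and indented under it one key for each argument. move_arm: Moves the arm, as the interface text tells. Its arguments: {"type":"object","properties":{"deltas":{"type":"array"},"force":{"type":"number"}},"required":["deltas"]}

```bash
ls; mkdir -p pics
python3 - <<'E'
from station import ctrl, optics
import cv2
for n in ("scene","top","wrist"):
    c=optics.calibration(n); print(n,c)
    im=optics.grab_frame(n); cv2.imwrite(f"pics/{n}0.png",im[:,:,::-1])
s=ctrl.get_state(); print(s)
E
```

```text
pics
scene {'fx': 397.1108233304958, 'fy': 397.1108233304958, 'cx': 277.6204646918265, 'cy': 208.72677439849076, 'world_from_camera': array([[ 0.30882833, -0.66466845,  0.68032412,  1.19401894],
       [ 0.95111675,  0.2147541 , -0.22194056, -0.27891683],
       [ 0.00141449,  0.7156092 ,  0.69849945,  0.76186005],
       [ 0.        ,  0.        ,  0.        ,  1.        ]])}
top {'fx': 519.0599662522454, 'fy': 519.0599662522454, 'cx': 272.86221748712603, 'cy': 216.57735497838198, 'world_from_camera': array([[ 0.02848348,  0.98582522, -0.16534001,  0.32908926],
       [-0.99953847,  0.02983724,  0.00570924, -0.10456513],
       [ 0.0105616 ,  0.16510108,  0.9862201 ,  1.39957721],
       [ 0.        ,  0.        ,  0.        ,  1.        ]])}
wrist {'fx': 296.5051380394112, 'fy': 296.5051380394112, 'cx': 277.21837768099374, 'cy': 204.4947279553287, 'world_from_camera': array([[ 0.26090943, -0.92081777, -0.2898636 ,  0.09466197],
       [ 0.96536165,  0.24831635,  0.0800992 ,  0.64824843],
       [-0.0017789 , -0.30072184,  0.95371023,  0.37227688],
       [ 0.        ,  0.        ,  0.        ,  1.        ]])}
{'time_s': 0.15, 'q': array([ 6.49686938e+01,  1.40748227e+01,  8.93087934e+01,  6.56508264e-05,
        7.67043159e+01, -9.97705300e+00]), 'dq': array([-0.00414619, -0.19827251, -0.21944171, -0.15622923,  0.04863615,
        0.0429862 ]), 'joint_torque': array([ 1.84039486e-04, -4.29983926e+01, -3.26553869e+01, -1.21066960e-04,
        3.50146387e-03, -2.88771098e-06]), 'ee_pos': array([0.16866092, 0.6273023 , 0.24143533]), 'eef_rot': array([[ 2.59733326e-01,  9.65680163e-01, -6.50363571e-04],
       [ 9.65679199e-01, -2.59734003e-01, -1.39008641e-03],
       [-1.51130040e-03, -2.66990807e-04, -9.99998822e-01]]), 'force': array([-0.40243199, -0.02738716,  0.61626211]), 'wrist_torque': array([ 0.01524339, -0.01139063, -0.05682004]), 'gripper_width': 0.08565593301297436}
```

View pics/scene0.png

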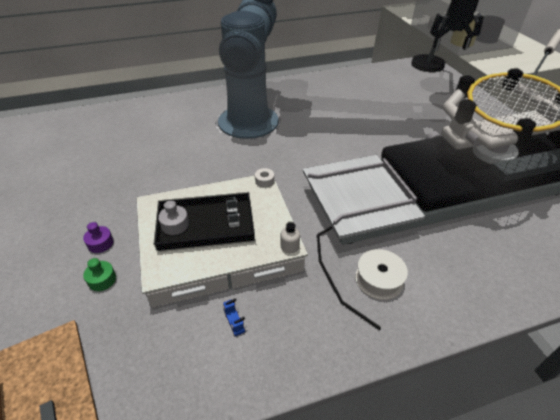

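View pics/top0.png

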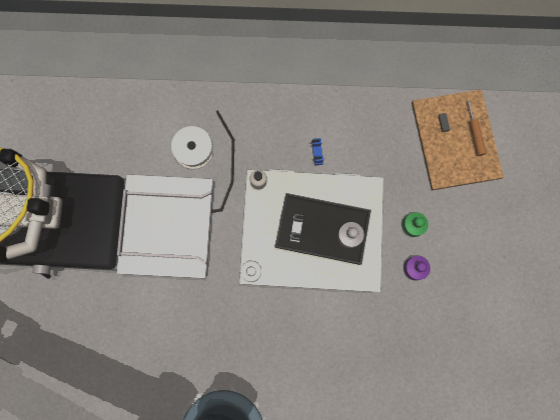

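View pics/wrist0.png

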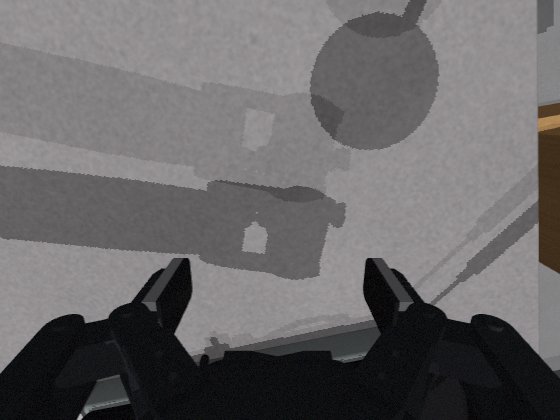

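Candidates in the top view are the steel weight (351,234) in the tray, the green look-alike (416,224) and the purple one (418,267). For the clamp there is the aluminium one in the tray (297,228) and a blue one (317,151). I choose the steel weight and the clamp in the tray, and check both with a crop.

Run:
```python
import cv2
im=cv2.imread("pics/top0.png")
c=im[155:305,110:395]; cv2.imwrite("pics/top0c.png",cv2.resize(c,None,fx=2.8,fy=2.8,interpolation=cv2.INTER_CUBIC))
im=cv2.imread("pics/scene0.png")
c=im[150:310,125:435]; cv2.imwrite("pics/scene0c.png",cv2.resize(c,None,fx=2.5,fy=2.5,interpolation=cv2.INTER_CUBIC))
```

```text
(no output)
```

View pics/top0c.png

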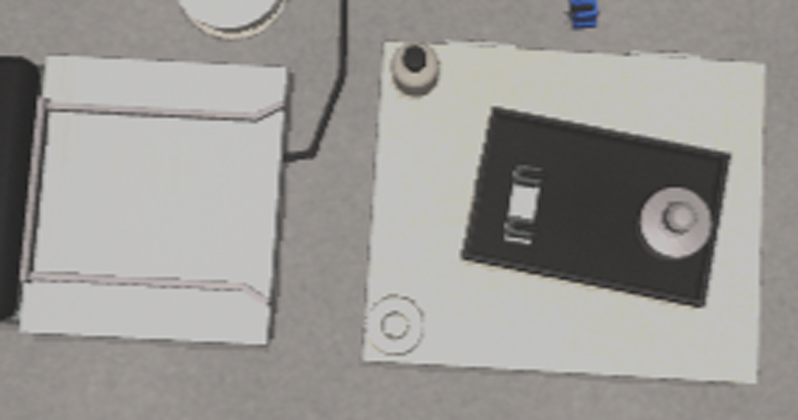

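View pics/scene0c.png

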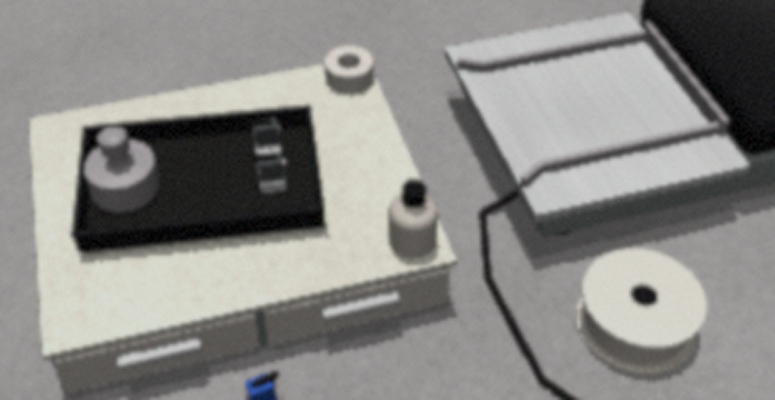

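```bash
cat > h.py <<'E'
import numpy as np, cv2
def ray(c,p):
    T=c["world_from_camera"]; p=np.atleast_2d(np.array(p,float))
    d=np.c_[(p[:,0]-c["cx"])/c["fx"],-(p[:,1]-c["cy"])/c["fy"],-np.ones(len(p))]@T[:3,:3].T
    return T[:3,3],d
def onz(c,p,z):
    o,d=ray(c,p); return o+d*((z-o[2])/d[:,2])[:,None]
def proj(c,P):
    T=c["world_from_camera"]; P=np.atleast_2d(P); q=(P-T[:3,3])@T[:3,:3]
    return np.c_[c["cx"]+c["fx"]*q[:,0]/-q[:,2], c["cy"]+c["fy"]*q[:,1]/q[:,2]]
E
python3 - <<'E'
from h import *
from station import optics
np.set_printoptions(precision=4,suppress=True)
c=optics.calibration("top")
im=cv2.imread("pics/top0.png")
f=lambda L:np.array(L)/2.8+np.array([110,155])-0.32
print("shelf",onz(c,f([(47,55),(288,68),(268,344),(20,330)]),.07)[:,:2])
print("rails",onz(c,f([(48,104),(255,118),(35,275),(245,288)]),.082)[:,:2])
print("drawers",onz(c,f([(385,40),(766,64),(757,383),(363,362)]),.07)[:,:2])
g=im.max(2); m=((g<75)*255).astype(np.uint8); m[:, :235]=0;m[:190]=0;m[270:]=0;m[:,385:]=0
cs,_=cv2.findContours(m,cv2.RETR_EXTERNAL,cv2.CHAIN_APPROX_NONE)
k=max(cs,key=cv2.contourArea); r=cv2.minAreaRect(cv2.convexHull(k)); b=cv2.boxPoints(r)
print(r,b)
P=onz(c,b,.102)[:,:2]; print("tray",P,P.mean(0),[np.linalg.norm(P[i]-P[i-1]) for i in range(4)])
for i in range(4): d=P[i]-P[i-1]; print(np.degrees(np.arctan2(d[1],d[0])))
print("knob",onz(c,f([(682,217)]),.147), "disc",onz(c,f([(676,223)]),.113))
print("clamp",onz(c,f([(522,204)]),.1))
print("bottle",onz(c,f([(414,60)]),.14),"tape",onz(c,f([(395,325)]),.095))
E
```

```text
shelf [[0.6528 0.2751]
 [0.6473 0.0489]
 [0.3896 0.0548]
 [0.3957 0.2803]]
rails [[0.6035 0.2673]
 [0.5961 0.0757]
 [0.4451 0.2672]
 [0.4389 0.0767]]
drawers [[ 0.6772 -0.041 ]
 [ 0.6651 -0.4002]
 [ 0.3673 -0.39  ]
 [ 0.3759 -0.032 ]]
((322.94232177734375, 228.78848266601562), (87.27168273925781, 55.304752349853516), 11.309932708740234) [[274.7308 247.3462]
 [285.5769 193.1154]
 [371.1538 210.2308]
 [360.3077 264.4615]]
tray [[ 0.4685 -0.119 ]
 [ 0.6084 -0.1428]
 [ 0.5706 -0.3617]
 [ 0.4319 -0.3341]] [ 0.5198 -0.2394] [np.float64(0.21821898366443743), np.float64(0.14187669831166744), np.float64(0.22210100100127572), np.float64(0.1413955237733627)]
80.34083063495284
-9.665520609494603
-99.79715579459406
168.76146183396637
knob [[ 0.5065 -0.3089  0.147 ]] disc [[ 0.5057 -0.3091  0.113 ]]
clamp [[ 0.5206 -0.1717  0.1   ]]
bottle [[ 0.6413 -0.0708  0.14  ]] tape [[ 0.4087 -0.0607  0.095 ]]
```

```bash
cat >> h.py <<'E'
def delta(s,pos,ang):
    """target: world pos, tool pointing down with tool x at world angle ang(deg)"""
    from scipy.spatial.transform import Rotation as R
    a=np.radians(ang); x=np.array([np.cos(a),np.sin(a),0]); z=np.array([0,0,-1.]); Rt=np.c_[x,np.cross(z,x),z]
    R0=np.array(s["eef_rot"]); 
    return (R0.T@(np.array(pos)-s["ee_pos"])*1000).round(1), R.from_matrix(R0.T@Rt).as_rotvec(degrees=True).round(2)
def go(*t):
    from station import ctrl
    s=ctrl.get_state(); print("t",round(s["time_s"],2))
    for p,a in t: print(p,a,"->",*delta(s,p,a))
E
python3 -c "
from h import *
go(((.42,.1,.25),30),((.5065,-.25,.25),-10))"
```

```text
t 0.15
(0.42, 0.1, 0.25) 30 -> [-443.9  379.7   -8. ] [2.000e-02 9.000e-02 4.495e+01]
(0.5065, -0.25, 0.25) -10 -> [-759.5  554.1   -7.6] [5.000e-02 8.000e-02 8.495e+01]
```

Emit:
move_arm:
  deltas:
    - {"claw": -1, "linear": [-444, 380, -8], "rotation": [0, 0, 45]}
    - {"claw": -1, "linear": [-444, 380, -8], "rotation": [0, 0, 45]}
    - {"claw": -1, "linear": [-444, 380, -8], "rotation": [0, 0, 45]}
    - {"claw": -1, "linear": [-444, 380, -8], "rotation": [0, 0, 45]}
    - {"claw": -1, "linear": [-444, 380, -8], "rotation": [0, 0, 45]}
    - {"claw": -1, "linear": [-444, 380, -8], "rotation": [0, 0, 45]}
    - {"claw": -1, "linear": [-444, 380, -8], "rotation": [0, 0, 45]}
    - {"claw": -1, "linear": [-444, 380, -8], "rotation": [0, 0, 45]}
    - {"claw": -1, "linear": [-760, 554, -8], "rotation": [0, 0, 85]}
    - {"claw": -1, "linear": [-760, 554, -8], "rotation": [0, 0, 85]}

```text
time_s: 0.98
ee_pos: [0.339, 0.2461, 0.2472]
eef_rot: [[0.965, 0.264, 0.0], [0.264, -0.965, 0.0], [0.0, 0.0, -1.0]]
force: [1.3, -0.4, 0.4]
gripper_width: 0.0855
```

```bash
python3 -c "
from h import *
go(((.5065,-.25,.25),-10))"
```

```text
t 0.98
(0.5065, -0.25, 0.25) -10 -> [ 30.5 522.7  -2.7] [-0.000e+00 -1.000e-02  2.531e+01]
```

Emit:
move_arm:
  deltas:
    - {"claw": -1, "linear": [30, 523, -3], "rotation": [0, 0, 25]}
    - {"claw": -1, "linear": [30, 523, -3], "rotation": [0, 0, 25]}
    - {"claw": -1, "linear": [30, 523, -3], "rotation": [0, 0, 25]}
    - {"claw": -1, "linear": [30, 523, -3], "rotation": [0, 0, 25]}
    - {"claw": -1, "linear": [30, 523, -3], "rotation": [0, 0, 25]}
    - {"claw": -1, "linear": [30, 523, -3], "rotation": [0, 0, 25]}
    - {"claw": -1, "linear": [30, 523, -3], "rotation": [0, 0, 25]}
    - {"claw": -1, "linear": [30, 523, -3], "rotation": [0, 0, 25]}
    - {"claw": -1, "linear": [30, 523, -3], "rotation": [0, 0, 25]}
    - {"claw": -1, "linear": [30, 523, -3], "rotation": [0, 0, 25]}

```text
time_s: 1.82
ee_pos: [0.4739, -0.1485, 0.2495]
eef_rot: [[0.986, -0.164, 0.0], [-0.164, -0.986, 0.0], [0.0, -0.0, -1.0]]
force: [1.0, 0.4, 0.6]
gripper_width: 0.0854
```

```bash
python3 -c "
from h import *
go(((.5065,-.25,.25),-10))"
```

```text
t 1.82
(0.5065, -0.25, 0.25) -10 -> [48.8 94.8 -0.5] [-0.01 -0.    0.57]
```

Emit:
move_arm:
  deltas:
    - {"claw": -1, "linear": [49, 90, 0], "rotation": [0, 0, 0.5]}
    - {"claw": -1, "linear": [49, 90, 0], "rotation": [0, 0, 0.5]}
    - {"claw": -1, "linear": [49, 90, 0], "rotation": [0, 0, 0.5]}
    - {"claw": -1, "linear": [49, 90, 0], "rotation": [0, 0, 0.5]}
    - {"claw": -1, "linear": [49, 90, 0], "rotation": [0, 0, 0.5]}

```text
time_s: 2.23
ee_pos: [0.5073, -0.2437, 0.249]
eef_rot: [[0.985, -0.173, -0.001], [-0.173, -0.985, 0.001], [-0.001, -0.001, -1.0]]
force: [0.1, 1.0, -0.4]
gripper_width: 0.0855
```

Run:
```python
from h import *
from station import ctrl, optics
import pickle
s=ctrl.get_state(); c=optics.calibration("wrist"); im=optics.grab_frame("wrist")[:,:,::-1]
cv2.imwrite("pics/w1.png",im); pickle.dump((s,c),open("w1.pkl","wb")); print(s["ee_pos"],c["world_from_camera"][:3,3])
```

```text
[ 0.50731024 -0.24365515  0.24902693] [ 0.52077404 -0.16736442  0.38007688]
```

View pics/w1.png

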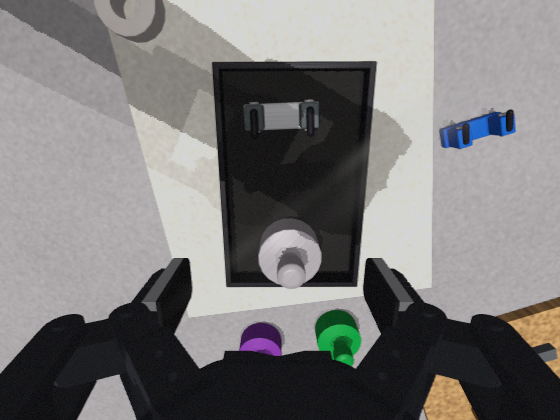

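The wrist view shows the tray rim corners near (213,62), (377,62), (358,287) and (228,287). The steel weight has its disc at (290,253) and its knob at (291,272). The clamp is at (282,117), and the green, purple and blue look-alikes are all outside the tray.

Run:
```python
from h import *
import pickle
np.set_printoptions(precision=4,suppress=True)
s,c=pickle.load(open("w1.pkl","rb"))
P=onz(c,[(213,62),(377,62),(358,287),(228,287)],.102)[:,:2]; m=P.mean(0)
d=(P[0]+P[1]-P[2]-P[3]); d/=np.linalg.norm(d)
print(P,m,"yaw",np.degrees(np.arctan2(d[1],d[0])),np.linalg.norm(P[0]-P[1]),np.linalg.norm(P[0]-P[3]),np.linalg.norm(P[2]-P[3]))
k=onz(c,[(291,269)],.147)[0]; print("knobtop",k)
im=cv2.imread("pics/w1.png"); cv2.imwrite("pics/w1c.png",cv2.resize(im[190:310,200:380],None,fx=4,fy=4,interpolation=cv2.INTER_CUBIC))
print(proj(c,[[*k[:2],z] for z in (.08,.113,.13,.147)]))
print("disc",onz(c,[(290,247)],.113))
```

```text
[[ 0.4737 -0.1181]
 [ 0.6116 -0.1425]
 [ 0.5749 -0.3601]
 [ 0.437  -0.3357]] [ 0.5243 -0.2391] yaw 80.43116755584117 0.1400716905707997 0.22071246206449094 0.1399986818001178
knobtop [ 0.5095 -0.3003  0.147 ]
[[288.3231 238.1162]
 [289.4964 251.6527]
 [290.2044 259.821 ]
 [291.     269.    ]]
disc [[ 0.5108 -0.2954  0.113 ]]
```

View pics/w1c.png

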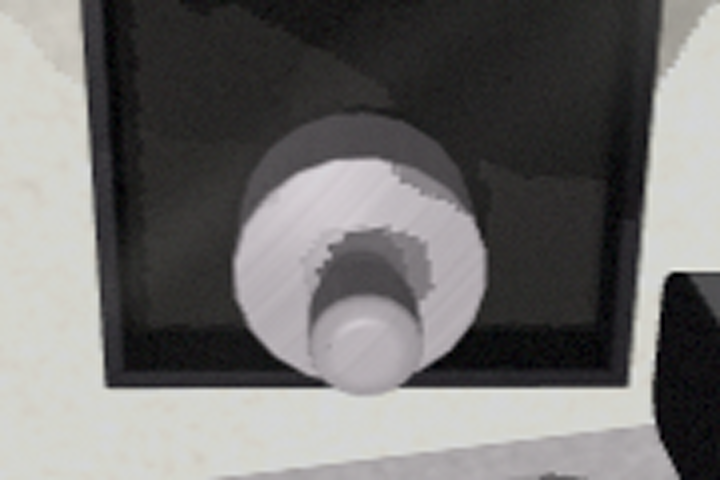

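Run:
```python
from h import *
import pickle
np.set_printoptions(precision=4,suppress=True)
s,c=pickle.load(open("w1.pkl","rb"))
print(onz(c,[(291,275.5)],.147),onz(c,[(290,257.3)],.113))
d=np.array([np.cos(np.radians(80.4)),np.sin(np.radians(80.4))])
w=onz(c,[(290,257.3)],.113)[0,:2]-[.5243,-.2391]; print(w@d, w@[d[1],-d[0]])
k=onz(c,[(282,117)],.095)[0,:2]-[.5243,-.2391]; print(k@d, k@[d[1],-d[0]])
go(((.5095,-.308,.150),-10),((.5095,-.308,.131),-10))
```

```text
[[ 0.5085 -0.3068  0.147 ]] [[ 0.509  -0.3066  0.113 ]]
-0.06909048832170524 -0.0038328903307599258
0.06523288222475264 -0.011183363356027154
t 2.28
(0.5095, -0.308, 0.15) -10 -> [13.6 64.1 99. ] [-0.05  0.07  0.1 ]
(0.5095, -0.308, 0.131) -10 -> [ 13.6  64.1 118. ] [-0.05  0.07  0.1 ]
```

Emit:
move_arm:
  deltas:
    - {"claw": -1, "linear": [13, 63, 30], "rotation": [0, 0, 0]}
    - {"claw": -1, "linear": [13, 63, 60], "rotation": [0, 0, 0]}
    - {"claw": -1, "linear": [13, 63, 60], "rotation": [0, 0, 0]}
    - {"claw": -1, "linear": [13, 63, 60], "rotation": [0, 0, 0]}
    - {"claw": -1, "linear": [13, 63, 90], "rotation": [0, 0, 0]}
    - {"claw": -1, "linear": [13, 63, 115], "rotation": [0, 0, 0]}
    - {"claw": -1, "linear": [13, 63, 115], "rotation": [0, 0, 0]}
    - {"claw": -1, "linear": [13, 63, 115], "rotation": [0, 0, 0]}
    - {"claw": -1, "linear": [13, 63, 115], "rotation": [0, 0, 0]}
  force: 40

```text
time_s: 3.03
ee_pos: [0.5108, -0.3072, 0.1372]
eef_rot: [[0.985, -0.17, 0.003], [-0.17, -0.985, -0.002], [0.003, 0.002, -1.0]]
force: [-0.2, -1.2, 0.2]
gripper_width: 0.0855
```

Run:
```python
from h import *
from station import ctrl, optics
import pickle
s=ctrl.get_state(); c=optics.calibration("wrist"); im=optics.grab_frame("wrist")[:,:,::-1]
cv2.imwrite("pics/w2.png",im); pickle.dump((s,c),open("w2.pkl","wb")); print(s["ee_pos"],s["force"])
```

```text
[ 0.51075776 -0.30719393  0.13724146] [-0.1639237  -1.16622664  0.16843505]
```

View pics/w2.png

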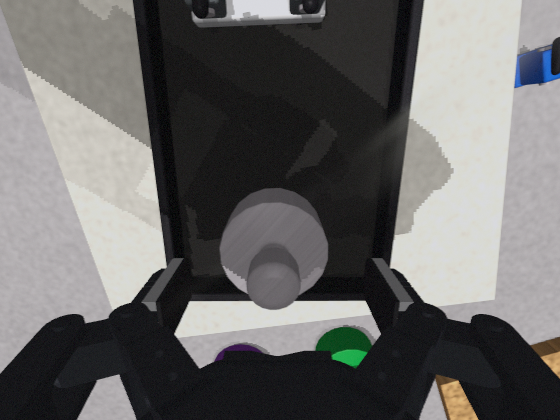

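The knob at (274,277) sits centred between the pads at (181,280) and (377,280), so I can close.

Emit:
move_arm:
  deltas:
    - {"claw": 0, "linear": [0, 0, 1], "rotation": [0, 0, 0]}
    - {"claw": 0.5, "linear": [0, 0, 2], "rotation": [0, 0, 0]}
    - {"claw": 1, "linear": [0, 0, 2], "rotation": [0, 0, 0]}
    - {"claw": 1, "linear": [0, 0, 2], "rotation": [0, 0, 0]}
    - {"claw": 1, "linear": [0, 0, 2], "rotation": [0, 0, 0]}
    - {"claw": 1, "linear": [0, 0, 2], "rotation": [0, 0, 0]}
    - {"claw": 1, "linear": [0, 0, 2], "rotation": [0, 0, 0]}
  force: 40

```text
time_s: 3.67
ee_pos: [0.5094, -0.3075, 0.1329]
eef_rot: [[0.985, -0.172, -0.001], [-0.172, -0.985, 0.0], [-0.001, 0.0, -1.0]]
force: [-3.0, 0.3, 2.7]
gripper_width: 0.0239
```

Run:
```python
from h import *
from station import ctrl, optics
s=ctrl.get_state(); c=optics.calibration("wrist"); im=optics.grab_frame("wrist")[:,:,::-1]
cv2.imwrite("pics/w3.png",im); print(s["ee_pos"],s["force"],s["gripper_width"])
```

```text
[ 0.5093742  -0.3074621   0.13294885] [-2.95840699  0.27383782  2.67164403] 0.023883703762565867
```

View pics/w3.png

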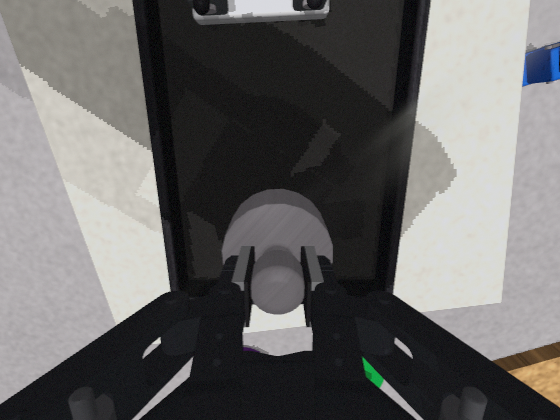

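Emit:
move_arm:
  deltas:
    - {"claw": 1, "linear": [0, 0, -4], "rotation": [0, 0, 0]}
    - {"claw": 1, "linear": [0, 0, -8], "rotation": [0, 0, 0]}
    - {"claw": 1, "linear": [0, 0, -12], "rotation": [0, 0, 0]}
    - {"claw": 1, "linear": [0, 0, -14], "rotation": [0, 0, 0]}
    - {"claw": 1, "linear": [0, 0, -14], "rotation": [0, 0, 0]}
    - {"claw": 1, "linear": [0, 0, -14], "rotation": [0, 0, 0]}
  force: 60

```text
time_s: 4.22
ee_pos: [0.5094, -0.3072, 0.1464]
eef_rot: [[0.985, -0.172, -0.0], [-0.172, -0.985, 0.0], [-0.0, -0.0, -1.0]]
force: [-0.6, -0.4, -8.9]
gripper_width: 0.0235
```

Run:
```python
from h import *
from station import ctrl, optics
s=ctrl.get_state(); c=optics.calibration("wrist"); im=optics.grab_frame("wrist")[:,:,::-1]
cv2.imwrite("pics/w4.png",im); print(s["ee_pos"],s["force"],s["gripper_width"])
```

```text
[ 0.5094466  -0.30721109  0.14639552] [-0.61397578 -0.41584215 -8.90884943] 0.023458489455965743
```

View pics/w4.png

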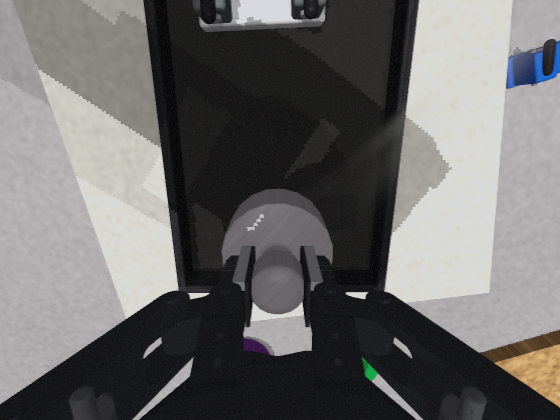

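Emit:
move_arm:
  deltas:
    - {"claw": 1, "linear": [1, -10, 0], "rotation": [0, 0, 0]}
    - {"claw": 1, "linear": [2, -22, 0], "rotation": [0, 0, 0]}
    - {"claw": 1, "linear": [2, -34, 0], "rotation": [0, 0, 0]}
    - {"claw": 1, "linear": [3, -46, 0], "rotation": [0, 0, 0]}
    - {"claw": 1, "linear": [4, -58, 0], "rotation": [0, 0, 0]}
    - {"claw": 1, "linear": [4, -66, 0], "rotation": [0, 0, 0]}
    - {"claw": 1, "linear": [4, -69, 0], "rotation": [0, 0, 0]}
    - {"claw": 1, "linear": [4, -69, 0], "rotation": [0, 0, 0]}
    - {"claw": 1, "linear": [4, -69, 0], "rotation": [0, 0, 0]}

```text
time_s: 5.02
ee_pos: [0.5254, -0.2402, 0.1468]
eef_rot: [[0.985, -0.171, 0.0], [-0.171, -0.985, -0.001], [0.0, 0.001, -1.0]]
force: [-0.9, -0.3, -8.9]
gripper_width: 0.0237
```

```bash
cat >> h.py <<'E'
def snap(*names):
    from station import ctrl, optics
    import pickle
    for n in names:
        cam={"w":"wrist","t":"top","s":"scene"}[n[0]]
        s=ctrl.get_state(); c=optics.calibration(cam); im=optics.grab_frame(cam)[:,:,::-1]
        cv2.imwrite(f"pics/{n}.png",im); pickle.dump((s,c),open(f"{n}.pkl","wb"))
    print(s["time_s"],s["ee_pos"].round(4),s["force"].round(1),s["gripper_width"].round(4))
E
python3 -c "
from h import *
snap('w5','t5')
im=cv2.imread('pics/t5.png');cv2.imwrite('pics/t5c.png',cv2.resize(im[155:305,110:395],None,fx=2.8,fy=2.8,interpolation=cv2.INTER_CUBIC))"
```

```text
Traceback (most recent call last):
  File "h.py", line 28, in snap
    print(s["time_s"],s["ee_pos"].round(4),s["force"].round(1),s["gripper_width"].round(4))
                                                               ^^^^^^^^^^^^^^^^^^^^^^^^
AttributeError: 'float' object has no attribute 'round'
```

View pics/w5.png

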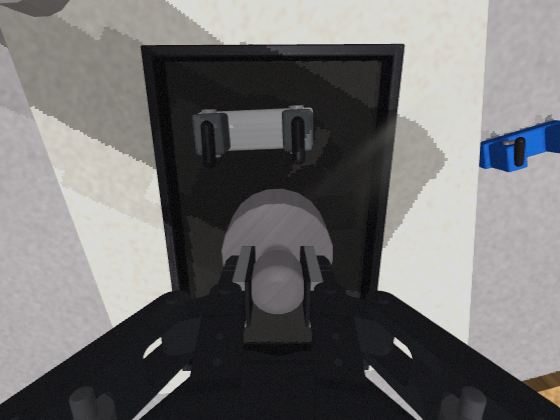

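```bash
sed -i 's/s\["gripper_width"\].round(4)/round(s["gripper_width"],4)/' h.py
python3 - <<'E'
from h import *
import pickle
np.set_printoptions(precision=4,suppress=True)
s,c=pickle.load(open("w5.pkl","rb"))
P=onz(c,[(142,45),(404,45)],.102)[:,:2]; x=P[1]-P[0]; print(P,np.linalg.norm(x)); x/=np.linalg.norm(x); y=np.array([-x[1],x[0]])
m=P.mean(0)-.11*y; print("tray",m,np.degrees(np.arctan2(*y[::-1])),"err weight-tray", (s["ee_pos"][:2]-m)@y,(s["ee_pos"][:2]-m)@x)
# edges left/right at lower
print(onz(c,[(176,295)],.102))
E
```

```text
[[ 0.4738 -0.1183]
 [ 0.611  -0.1423]] 0.13922596462466041
tray [ 0.5234 -0.2387] 80.08871009194523 err weight-tray -0.0011063562809437034 0.002221076589886858
[[ 0.4495 -0.2705  0.102 ]]
```

Emit:
move_arm:
  deltas:
    - {"claw": 1, "linear": [-1.5, -1, 4], "rotation": [0, 0, 0]}
    - {"claw": 1, "linear": [-1.5, -1, 8], "rotation": [0, 0, 0]}
    - {"claw": 1, "linear": [-1.5, -1, 11], "rotation": [0, 0, 0]}
    - {"claw": 1, "linear": [-1.5, -1, 12.5], "rotation": [0, 0, 0]}
    - {"claw": 1, "linear": [-1.5, -1, 13.5], "rotation": [0, 0, 0]}
    - {"claw": 1, "linear": [-1.5, -1, 13.5], "rotation": [0, 0, 0]}

```text
time_s: 5.62
ee_pos: [0.5242, -0.239, 0.1333]
eef_rot: [[0.985, -0.172, 0.0], [-0.172, -0.985, -0.0], [0.0, 0.0, -1.0]]
force: [0.4, -0.3, -8.7]
gripper_width: 0.0236
```

Emit:
move_arm:
  deltas:
    - {"claw": 1, "linear": [0, 0, 0.5], "rotation": [0, 0, 0]}
    - {"claw": 1, "linear": [0, 0, 1], "rotation": [0, 0, 0]}
    - {"claw": 1, "linear": [0, 0, 1], "rotation": [0, 0, 0]}

```text
time_s: 5.87
ee_pos: [0.5244, -0.2392, 0.1331]
eef_rot: [[0.985, -0.172, 0.001], [-0.172, -0.985, -0.001], [0.001, 0.001, -1.0]]
force: [-3.4, 1.7, -2.2]
gripper_width: 0.0237
```

Contact. I open the jaws gently, then back straight up.

Emit:
move_arm:
  deltas:
    - {"claw": 0.3, "linear": [0, 0, 0.5], "rotation": [0, 0, 0]}
    - {"claw": 0, "linear": [0, 0, 0], "rotation": [0, 0, 0]}
    - {"claw": -1, "linear": [0, 0, 0], "rotation": [0, 0, 0]}
    - {"claw": -1, "linear": [0, 0, 0], "rotation": [0, 0, 0]}
    - {"claw": -1, "linear": [0, 0, 0], "rotation": [0, 0, 0]}
    - {"claw": -1, "linear": [0, 0, -30], "rotation": [0, 0, 0]}
    - {"claw": -1, "linear": [0, 0, -65], "rotation": [0, 0, 0]}
    - {"claw": -1, "linear": [0, 0, -105], "rotation": [0, 0, 0]}
    - {"claw": -1, "linear": [0, 0, -105], "rotation": [0, 0, 0]}
    - {"claw": -1, "linear": [0, 0, -105], "rotation": [0, 0, 0]}

```text
time_s: 6.7
ee_pos: [0.5257, -0.24, 0.241]
eef_rot: [[0.985, -0.172, 0.006], [-0.172, -0.985, -0.004], [0.007, 0.003, -1.0]]
force: [-0.3, 0.4, -0.2]
gripper_width: 0.0852
```

```bash
python3 -c "
from h import *
snap('w6')"
```

```text
6.7 [ 0.5257 -0.24    0.241 ] [-0.3  0.4 -0.2] 0.0852
```

View pics/w6.png

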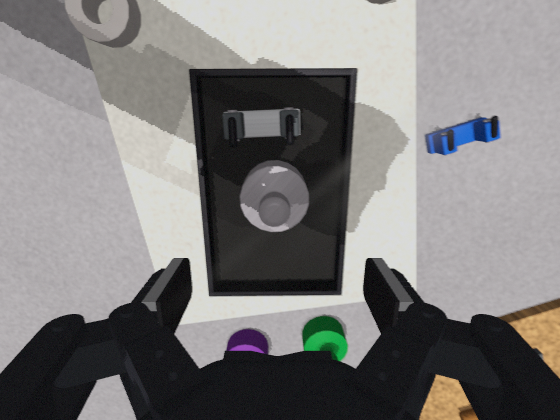

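The weight stands free and upright: disc at (274,196), knob at (275,210), centred in the tray. The clamp is at (263,124). Next is the grip on the trailing wall.

Run:
```python
from h import *
import pickle
np.set_printoptions(precision=4,suppress=True)
s,c=pickle.load(open("w6.pkl","rb"))
P=onz(c,[(189.5,69),(357,69),(341.5,296),(208.5,296)],.102)[:,:2]; m=P.mean(0)
d=(P[0]+P[1]-P[2]-P[3]); d/=np.linalg.norm(d); yaw=np.degrees(np.arctan2(d[1],d[0]))
print(m,yaw,np.linalg.norm(P[0]-P[1]),np.linalg.norm(P[2]-P[3]),np.linalg.norm(P[0]-P[3]))
k=onz(c,[(275,210)],.147)[0,:2]-m; print("knob rel",k@d,k@[d[1],-d[0]])
t=m-.108*d; print("wall",t)
go(((*t,.2),yaw),((*t,.11),yaw))
```

```text
[ 0.5241 -0.2391] 80.30713896588665 0.13957945998548715 0.14079319936520046 0.21972588015842537
knob rel 0.0012780622454737897 0.0005787479952958515
wall [ 0.5059 -0.3455]
t 6.75
(np.float64(0.505881223955314), np.float64(-0.34553909063639554), 0.2) 80.30713896588665 -> [ -0.2 108.   38.4] [  0.15  -0.05 -90.19]
(np.float64(0.505881223955314), np.float64(-0.34553909063639554), 0.11) 80.30713896588665 -> [ -0.4 107.9 128.4] [  0.15  -0.05 -90.19]
```

Emit:
move_arm:
  deltas:
    - {"claw": 0, "linear": [0, 40, 0], "rotation": [0, 0, -45]}
    - {"claw": 0, "linear": [0, 80, 0], "rotation": [0, 0, -45]}
    - {"claw": 0, "linear": [0, 108, 0], "rotation": [0, 0, -45]}
    - {"claw": 0, "linear": [0, 108, 0], "rotation": [0, 0, -45]}
    - {"claw": 0, "linear": [0, 108, 0], "rotation": [0, 0, -45]}
    - {"claw": 0, "linear": [0, 108, 0], "rotation": [0, 0, -90]}
    - {"claw": 0, "linear": [0, 108, 0], "rotation": [0, 0, -90]}
    - {"claw": 0, "linear": [0, 108, 0], "rotation": [0, 0, -90]}
    - {"claw": 0, "linear": [0, 108, 0], "rotation": [0, 0, -90]}
    - {"claw": 0, "linear": [0, 108, 0], "rotation": [0, 0, -90]}

```text
time_s: 7.58
ee_pos: [0.5047, -0.3445, 0.2347]
eef_rot: [[0.471, 0.882, -0.003], [0.882, -0.471, 0.003], [0.001, -0.004, -1.0]]
force: [0.7, -0.1, 0.2]
gripper_width: 0.0427
```

```bash
python3 -c "
from h import *
go(((.5059,-.3455,.2),80.3),((.5059,-.3455,.13),80.3))"
```

```text
t 7.58
(0.5059, -0.3455, 0.2) 80.3 -> [-0.3  1.6 34.7] [ -0.21  -0.1  -18.43]
(0.5059, -0.3455, 0.13) 80.3 -> [ -0.4   1.9 104.7] [ -0.21  -0.1  -18.43]
```

Emit:
move_arm:
  deltas:
    - {"claw": 0, "linear": [0, 2, 0], "rotation": [0, 0, -18.4]}
    - {"claw": 0, "linear": [0, 2, 0], "rotation": [0, 0, -18.4]}
    - {"claw": 0, "linear": [0, 2, 30], "rotation": [0, 0, -18.4]}
    - {"claw": 0, "linear": [0, 2, 60], "rotation": [0, 0, -18.4]}
    - {"claw": 0, "linear": [0, 2, 90], "rotation": [0, 0, -18.4]}
    - {"claw": 0, "linear": [0, 2, 105], "rotation": [0, 0, -18.4]}
    - {"claw": 0, "linear": [0, 2, 105], "rotation": [0, 0, -18.4]}
    - {"claw": 0, "linear": [0, 2, 105], "rotation": [0, 0, -18.4]}

```text
time_s: 8.25
ee_pos: [0.5062, -0.3452, 0.1299]
eef_rot: [[0.175, 0.985, -0.003], [0.985, -0.175, 0.003], [0.003, -0.004, -1.0]]
force: [-0.6, 1.2, 0.2]
gripper_width: 0.0425
```

```bash
python3 -c "
from h import *
snap('w7','s7')
go(((.5059,-.3455,.10),80.3))"
```

```text
8.3 [ 0.5072 -0.3461  0.1319] [-0.2  0.4  0.4] 0.0426
t 8.35
(0.5059, -0.3455, 0.1) 80.3 -> [ 0.9 -2.1 33.1] [ 0.07  0.05 -0.37]
```

View pics/w7.png

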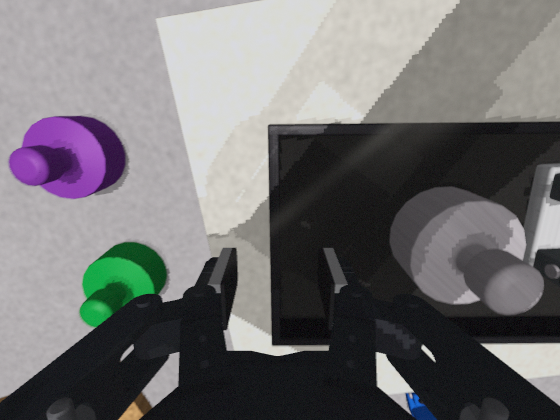

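View pics/s7.png

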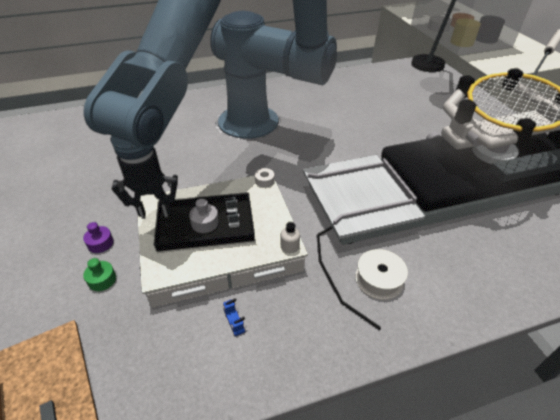

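Emit:
move_arm:
  deltas:
    - {"claw": 0, "linear": [1, -2, 10], "rotation": [0, 0, 0]}
    - {"claw": 0, "linear": [1, -2, 20], "rotation": [0, 0, 0]}
    - {"claw": 0, "linear": [1, -2, 27], "rotation": [0, 0, 0]}
    - {"claw": 0, "linear": [1, -2, 31], "rotation": [0, 0, 0]}
    - {"claw": 0, "linear": [1, -2, 31], "rotation": [0, 0, 0]}
    - {"claw": 0, "linear": [1, -2, 31], "rotation": [0, 0, 0]}
  force: 20

```text
time_s: 8.85
ee_pos: [0.5053, -0.3448, 0.1008]
eef_rot: [[0.175, 0.985, -0.0], [0.985, -0.175, 0.0], [0.0, -0.001, -1.0]]
force: [-0.2, -0.4, -0.3]
gripper_width: 0.0427
```

```bash
python3 -c "
from h import *
snap('w8')
go(((.5059,-.3455,.10),80.3))"
```

```text
8.85 [ 0.5053 -0.3448  0.1008] [-0.2 -0.4 -0.3] 0.0427
t 8.9
(0.5059, -0.3455, 0.1) 80.3 -> [-0.5  0.4  1.3] [ 0.01  0.01 -0.37]
```

View pics/w8.png

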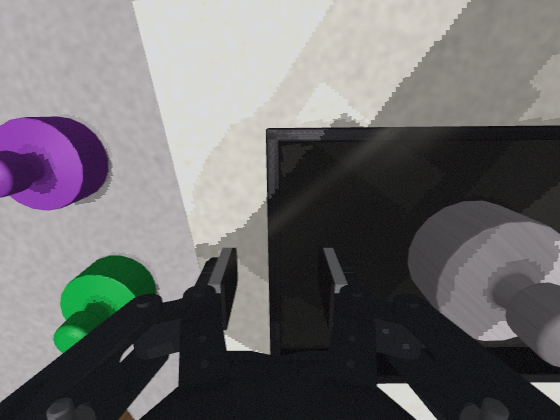

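Emit:
move_arm:
  deltas:
    - {"claw": 0.3, "linear": [0, 0, 0], "rotation": [0, 0, 0]}
    - {"claw": 0.6, "linear": [0, 0, 0], "rotation": [0, 0, 0]}
    - {"claw": 0.8, "linear": [0, 0, 0], "rotation": [0, 0, 0]}
    - {"claw": 1, "linear": [0, 0, 0], "rotation": [0, 0, 0]}
    - {"claw": 1, "linear": [0, 0, 0], "rotation": [0, 0, 0]}
    - {"claw": 1, "linear": [0, 0, 0], "rotation": [0, 0, 0]}
    - {"claw": 1, "linear": [0, 0, 0], "rotation": [0, 0, 0]}
  force: 20

```text
time_s: 9.48
ee_pos: [0.5056, -0.3454, 0.1017]
eef_rot: [[0.175, 0.985, 0.0], [0.985, -0.175, -0.001], [-0.001, 0.001, -1.0]]
force: [-1.4, -2.6, 3.0]
gripper_width: 0.003
```

```bash
python3 -c "
from h import *
snap('w9','s9','t9')
im=cv2.imread('pics/t9.png');cv2.imwrite('pics/t9c.png',cv2.resize(im[155:305,110:395],None,fx=2.8,fy=2.8,interpolation=cv2.INTER_CUBIC))"
```

```text
9.5833 [ 0.5056 -0.3454  0.1017] [-1.3 -2.6  3.2] 0.0034
```

View pics/w9.png

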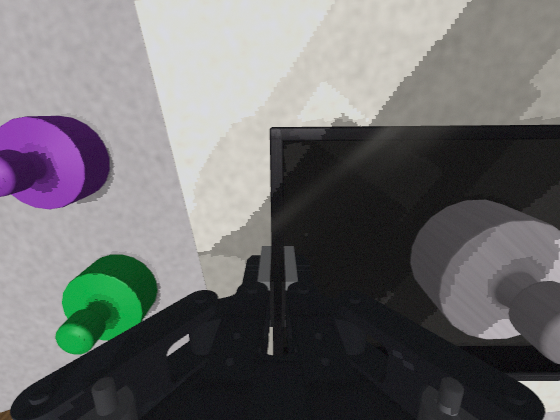

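View pics/t9c.png

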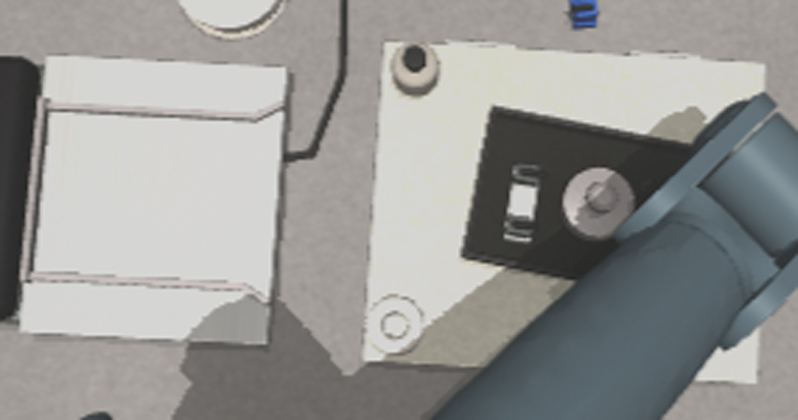

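The pads hold the trailing wall (opening about 3 mm), with the weight and clamp in place. Next I square the tray to the shelf's line while it is still on the drawer unit.

Emit:
move_arm:
  deltas:
    - {"claw": 1, "linear": [0, 0, -0.2], "rotation": [0, 0, 0]}
    - {"claw": 1, "linear": [3, 0.3, -0.2], "rotation": [0, 0, -1]}
    - {"claw": 1, "linear": [6, 0.6, -0.2], "rotation": [0, 0, -2]}
    - {"claw": 1, "linear": [9, 0.9, -0.2], "rotation": [0, 0, -3]}
    - {"claw": 1, "linear": [12, 1.2, -0.2], "rotation": [0, 0, -4]}
    - {"claw": 1, "linear": [15, 1.5, -0.2], "rotation": [0, 0, -5]}
    - {"claw": 1, "linear": [18, 1.8, -0.2], "rotation": [0, 0, -6]}
    - {"claw": 1, "linear": [21, 2.1, -0.2], "rotation": [0, 0, -7]}
    - {"claw": 1, "linear": [23, 2.4, -0.2], "rotation": [0, 0, -8]}
    - {"claw": 1, "linear": [23, 2.4, -0.2], "rotation": [0, 0, -8]}
  force: 50

```text
time_s: 10.47
ee_pos: [0.5124, -0.322, 0.1018]
eef_rot: [[0.035, 0.999, 0.001], [0.999, -0.035, 0.0], [0.001, 0.001, -1.0]]
force: [3.3, -0.5, 4.8]
gripper_width: 0.0026
```

```bash
python3 -c "
from h import *
snap('w10','s10','t10')
im=cv2.imread('pics/t10.png');cv2.imwrite('pics/t10c.png',cv2.resize(im[155:305,110:395],None,fx=2.8,fy=2.8,interpolation=cv2.INTER_CUBIC))"
```

```text
10.5667 [ 0.5124 -0.322   0.1018] [3.4 0.1 5.2] 0.0024
```

View pics/w10.png

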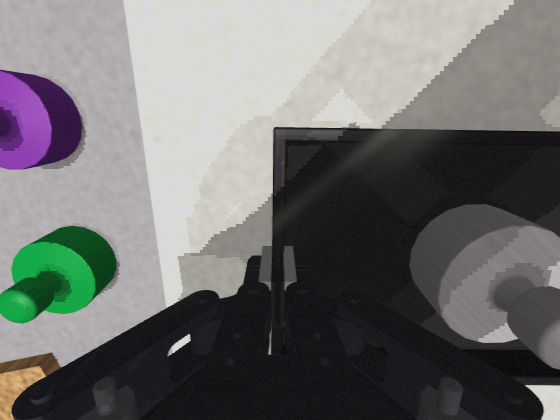

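View pics/t10c.png

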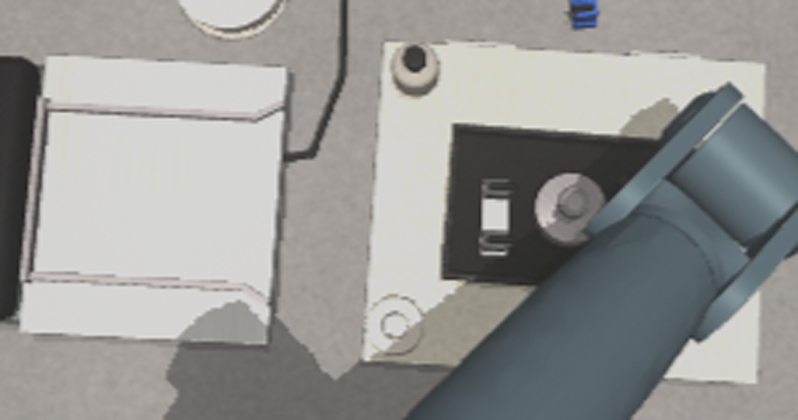

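Run:
```python
from h import *
import pickle
np.set_printoptions(precision=4,suppress=True)
s,c=pickle.load(open("t10.pkl","rb"))
f=lambda L:np.array(L)/2.8+np.array([110,155])-0.32
T=onz(c,f([(455,125),(443,279),(660,137)]),.102)[:,:2]; print(T,np.linalg.norm(T[0]-T[1]))
m=T[:2].mean(0); print("nose",m)
R=onz(c,f([(48,104),(255,118),(35,275),(245,288)]),.080)[:,:2]
a=(R[0]+R[2])/2;b=(R[1]+R[3])/2; d=(a-b); sl=d[0]/d[1]; print("line",b,sl,"x at nose",b[0]+sl*(m[1]-b[1]),"rail sep",R[1]-R[3])
S=onz(c,f([(47,55),(288,68),(268,344),(20,330)]),.07)[:,:2]; print("shelf mid", (S[1]+S[2])/2,(S[0]+S[3])/2)
# wrist: far wall edge
s,c=pickle.load(open("w10.pkl","rb"))
P=onz(c,[(274,128),(559,132)],.102)[:,:2]; v=P[1]-P[0]; print("wrist tray",P,np.degrees(np.arctan2(v[1],v[0])))
for n in ("w10",):
    im=cv2.imread(f"pics/{n}.png")
im=cv2.imread("pics/s10.png"); cv2.imwrite("pics/s10c.png",cv2.resize(im[145:310,125:435],None,fx=2.5,fy=2.5,interpolation=cv2.INTER_CUBIC))
```

```text
[[ 0.5912 -0.1091]
 [ 0.4505 -0.1024]
 [ 0.5857 -0.296 ]] 0.14085058936688694
nose [ 0.5208 -0.1057]
line [0.5178 0.0765] 0.03536932296981039 x at nose 0.5113437521853615 rail sep [ 0.1575 -0.001 ]
shelf mid [0.5185 0.0519] [0.5243 0.2777]
wrist tray [[ 0.4426 -0.3201]
 [ 0.4487 -0.1979]] 87.14683491026516
```

View pics/s10c.png

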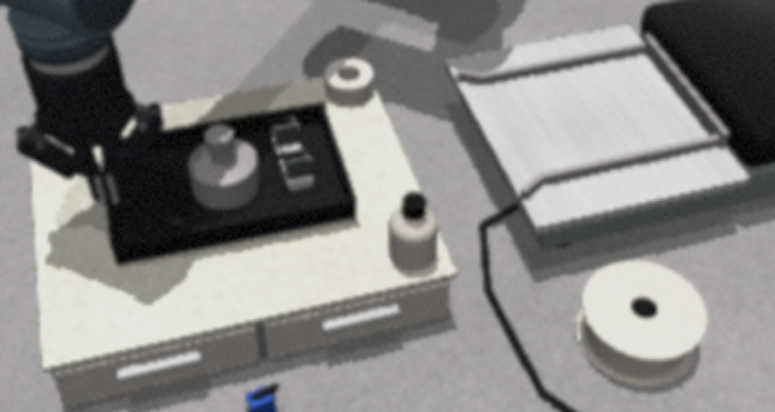

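Emit:
move_arm:
  deltas:
    - {"claw": 1, "linear": [3, -0.3, -0.3], "rotation": [0, 0, -0.1]}
    - {"claw": 1, "linear": [7, -0.7, -0.4], "rotation": [0, 0, -0.3]}
    - {"claw": 1, "linear": [11, -1.1, -0.4], "rotation": [0, 0, -0.5]}
    - {"claw": 1, "linear": [15, -1.5, -0.4], "rotation": [0, 0, -0.7]}
    - {"claw": 1, "linear": [19, -1.9, -0.4], "rotation": [0, 0, -0.9]}
    - {"claw": 1, "linear": [23, -2.3, -0.4], "rotation": [0, 0, -1.2]}
    - {"claw": 1, "linear": [27, -2.7, -0.4], "rotation": [0, 0, -1.2]}
    - {"claw": 1, "linear": [31, -3, -0.4], "rotation": [0, 0, -1.2]}
    - {"claw": 1, "linear": [35, -3.2, -0.4], "rotation": [0, 0, -1.2]}
    - {"claw": 1, "linear": [35, -3.2, -0.4], "rotation": [0, 0, -1.2]}

```text
time_s: 11.45
ee_pos: [0.5098, -0.2864, 0.1018]
eef_rot: [[0.015, 1.0, -0.001], [1.0, -0.015, 0.001], [0.001, -0.001, -1.0]]
force: [-0.9, -0.8, 6.1]
gripper_width: 0.0022
```

```bash
python3 -c "
from h import *
snap('w11','s11','t11')
im=cv2.imread('pics/t11.png');cv2.imwrite('pics/t11c.png',cv2.resize(im[155:305,110:395],None,fx=2.8,fy=2.8,interpolation=cv2.INTER_CUBIC))"
```

```text
11.55 [ 0.5098 -0.2864  0.1018] [-0.   0.3  6.3] 0.0025
```

View pics/w11.png

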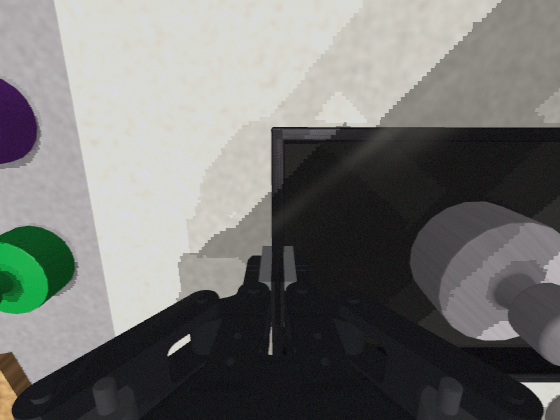

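View pics/t11c.png

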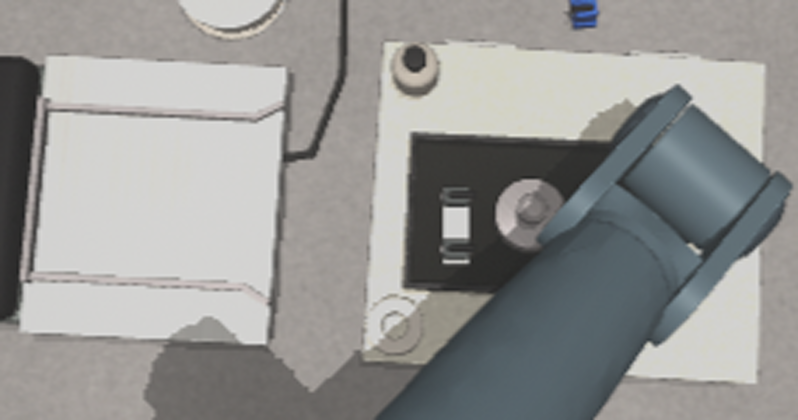

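Run:
```python
from h import *
import pickle
np.set_printoptions(precision=4,suppress=True)
s,c=pickle.load(open("t11.pkl","rb"))
f=lambda L:np.array(L)/2.8+np.array([110,155])-0.32
T=onz(c,f([(412,132),(404,286),(600,143)]),.102)[:,:2]; print(T,np.linalg.norm(T[0]-T[1]))
m=T[:2].mean(0); print("nose",m, "edge yaw",90-np.degrees(np.arctan2(-(T[0]-T[1])[1],(T[0]-T[1])[0])))
print("line x at nose", .5178+.030*(m[1]-.0765), .5185+.03*(m[1]-.0519))
s,c=pickle.load(open("w11.pkl","rb"))
P=onz(c,[(272,128),(559,127.5)],.102)[:,:2]; v=P[1]-P[0]; print("wrist tray",P,np.degrees(np.arctan2(v[1],v[0])))
# drawers edge/rear edge yaw in wrist view: rear edge of drawer
```

```text
[[ 0.5835 -0.0702]
 [ 0.4432 -0.0677]
 [ 0.5785 -0.2414]] 0.1403162212123127
nose [ 0.5133 -0.069 ] edge yaw 89.00585533133011
line x at nose 0.5134363877708789 0.5148743877708788
wrist tray [[ 0.44   -0.2868]
 [ 0.4417 -0.164 ]] 89.18967379630489
```

Emit:
move_arm:
  deltas:
    - {"claw": 0.5, "linear": [0, 0, 0], "rotation": [0, 0, 0]}
    - {"claw": 0.5, "linear": [0, 0, 0], "rotation": [0, 0, 0]}
    - {"claw": 0.5, "linear": [0, 0, -2], "rotation": [0, 0, 0]}
    - {"claw": 0.5, "linear": [0, 0, -4], "rotation": [0, 0, 0]}
    - {"claw": 0.5, "linear": [0, 0, -4], "rotation": [0, 0, 0]}
    - {"claw": 0.7, "linear": [0, 0, -4], "rotation": [0, 0, 0]}
    - {"claw": 1, "linear": [0, 0, -4], "rotation": [0, 0, 0]}
    - {"claw": 1, "linear": [0, 0, -4], "rotation": [0, 0, 0]}
    - {"claw": 1, "linear": [0, 0, -4], "rotation": [0, 0, 0]}
    - {"claw": 1, "linear": [0, 0, -4], "rotation": [0, 0, 0]}
  force: 25

```text
time_s: 12.43
ee_pos: [0.5099, -0.2872, 0.1058]
eef_rot: [[0.015, 1.0, -0.0], [1.0, -0.015, 0.001], [0.001, -0.0, -1.0]]
force: [0.1, 1.9, 2.0]
gripper_width: 0.0026
```

Emit:
move_arm:
  deltas:
    - {"claw": 1, "linear": [2, 0, -0.3], "rotation": [0, 0, 0.1]}
    - {"claw": 1, "linear": [7, 0, -0.3], "rotation": [0, 0, 0.2]}
    - {"claw": 1, "linear": [12, 0, -0.3], "rotation": [0, 0, 0.3]}
    - {"claw": 1, "linear": [17, 0, -0.3], "rotation": [0, 0, 0.5]}
    - {"claw": 1, "linear": [22, 0, -0.3], "rotation": [0, 0, 0.7]}
    - {"claw": 1, "linear": [27, 0.2, -0.3], "rotation": [0, 0, 0.8]}
    - {"claw": 1, "linear": [32, 0.3, -0.3], "rotation": [0, 0, 0.8]}
    - {"claw": 1, "linear": [37, 0.4, -0.3], "rotation": [0, 0, 0.8]}
    - {"claw": 1, "linear": [42, 0.6, -0.3], "rotation": [0, 0, 0.8]}
    - {"claw": 1, "linear": [42, 0.6, -0.3], "rotation": [0, 0, 0.8]}

```text
time_s: 13.27
ee_pos: [0.511, -0.2439, 0.1058]
eef_rot: [[0.029, 1.0, -0.001], [1.0, -0.029, 0.002], [0.002, -0.001, -1.0]]
force: [0.1, 2.1, -3.0]
gripper_width: 0.0028
```

```bash
python3 -c "
from h import *
snap('w12','s12','t12')
im=cv2.imread('pics/t12.png');cv2.imwrite('pics/t12c.png',cv2.resize(im[155:305,110:395],None,fx=2.8,fy=2.8,interpolation=cv2.INTER_CUBIC))
im=cv2.imread('pics/s12.png'); cv2.imwrite('pics/s12c.png',cv2.resize(im[145:310,125:435],None,fx=2.5,fy=2.5,interpolation=cv2.INTER_CUBIC))"
```

```text
13.3667 [ 0.511  -0.2442  0.1058] [-1.2  2.9 -3.2] 0.0026
```

View pics/s12c.png

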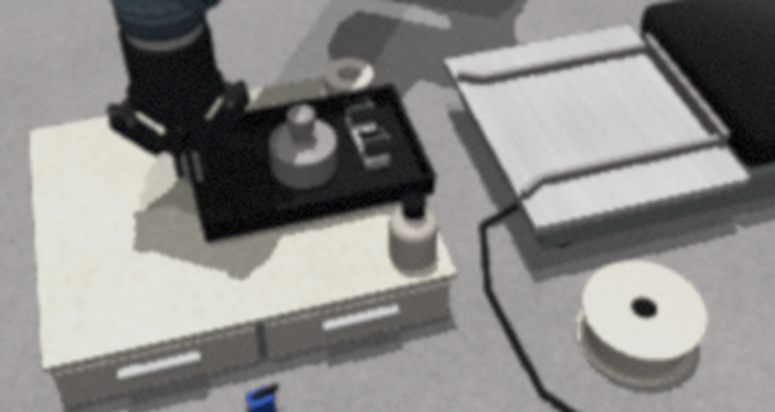

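View pics/t12c.png

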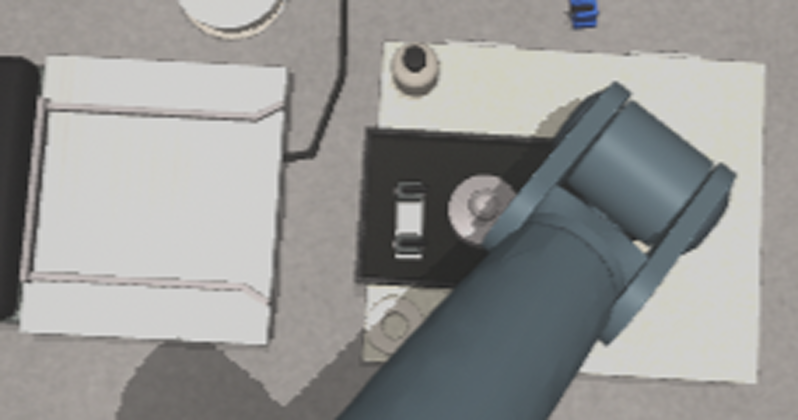

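```bash
cat > al.py <<'E'
from h import *
import pickle,sys
np.set_printoptions(precision=4,suppress=True)
def al(n,A,B,C):
    s,c=pickle.load(open(n+".pkl","rb"))
    f=lambda L:np.array(L)/2.8+np.array([110,155])-0.32
    T=onz(c,f([A,B,C]),.102)[:,:2]
    m=T[:2].mean(0); e=T[0]-T[1]; g=T[0]-T[2]
    print("nose",m,"yaw edge",90+np.degrees(np.arctan2(e[1],e[0])),"side",np.degrees(np.arctan2(g[1],g[0])))
    print("lateral err (mm)",1000*(m[0]-.5178-.030*(m[1]-.0765)),1000*(m[0]-.5185-.03*(m[1]-.0519)))
E
python3 -c "
from al import *
al('t12',(367,128),(357,282),(560,140))"
```

```text
nose [ 0.5157 -0.0274] yaw edge 88.5723673266285 side 88.12665489286817
lateral err (mm) 1.0322821896475072 -0.4057178103524153
```

Emit:
move_arm:
  deltas:
    - {"claw": 1, "linear": [0, 0, 0.2], "rotation": [0, 0, 0]}
    - {"claw": 1, "linear": [4, 0, 0.2], "rotation": [0, 0, 0]}
    - {"claw": 1, "linear": [8, 0, 0.2], "rotation": [0, 0, 0]}
    - {"claw": 1, "linear": [12, 0, 0.2], "rotation": [0, 0, 0]}
    - {"claw": 1, "linear": [16, 0, 0.2], "rotation": [0, 0, 0]}
    - {"claw": 1, "linear": [20, 0, 0.2], "rotation": [0, 0, 0]}
    - {"claw": 1, "linear": [24, 0, 0.2], "rotation": [0, 0, 0]}
    - {"claw": 1, "linear": [28, 0, 0.2], "rotation": [0, 0, 0]}
    - {"claw": 1, "linear": [30, 0, 0.2], "rotation": [0, 0, 0]}
    - {"claw": 1, "linear": [30, 0, 0.2], "rotation": [0, 0, 0]}
  force: 20

```text
time_s: 14.25
ee_pos: [0.5121, -0.2148, 0.1059]
eef_rot: [[0.029, 1.0, 0.0], [1.0, -0.029, 0.001], [0.001, 0.0, -1.0]]
force: [0.4, 0.8, -4.6]
gripper_width: 0.003
```

Emit:
move_arm:
  deltas:
    - {"claw": 1, "linear": [0, 0, 0.2], "rotation": [0, 0, 0]}
    - {"claw": 1, "linear": [0, 0, 0.4], "rotation": [0, 0, 0]}
    - {"claw": 1, "linear": [0, 0, 0.4], "rotation": [0, 0, 0]}

```text
time_s: 14.5
ee_pos: [0.5122, -0.2149, 0.1058]
eef_rot: [[0.029, 1.0, -0.0], [1.0, -0.029, 0.002], [0.002, -0.0, -1.0]]
force: [-1.3, 3.5, 1.2]
gripper_width: 0.0033
```

Emit:
move_arm:
  deltas:
    - {"claw": 1, "linear": [4, 0, 0], "rotation": [0, 0, 0]}
    - {"claw": 1, "linear": [8, 0, 0], "rotation": [0, 0, 0]}
    - {"claw": 1, "linear": [12, 0, 0], "rotation": [0, 0, 0]}
    - {"claw": 1, "linear": [16, 0, 0], "rotation": [0, 0, 0]}
    - {"claw": 1, "linear": [20, 0, 0.1], "rotation": [0, 0, 0]}
    - {"claw": 1, "linear": [24, 0, 0.1], "rotation": [0, 0, 0]}
    - {"claw": 1, "linear": [28, 0, 0.1], "rotation": [0, 0, 0]}
    - {"claw": 1, "linear": [30, 0, 0.1], "rotation": [0, 0, 0]}
    - {"claw": 1, "linear": [30, 0, 0.1], "rotation": [0, 0, 0]}

```text
time_s: 15.25
ee_pos: [0.5132, -0.185, 0.1058]
eef_rot: [[0.029, 1.0, 0.001], [1.0, -0.029, 0.0], [0.0, 0.001, -1.0]]
force: [0.4, -0.7, 0.6]
gripper_width: 0.0029
```

```bash
cat > sn.sh <<'E'
python3 -c "
from h import *
n='$1'
snap('w'+n,'s'+n,'t'+n)
im=cv2.imread(f'pics/t{n}.png');cv2.imwrite(f'pics/t{n}c.png',cv2.resize(im[155:305,110:395],None,fx=2.8,fy=2.8,interpolation=cv2.INTER_CUBIC))
im=cv2.imread(f'pics/s{n}.png'); cv2.imwrite(f'pics/s{n}c.png',cv2.resize(im[145:310,125:435],None,fx=2.5,fy=2.5,interpolation=cv2.INTER_CUBIC))"
E
bash sn.sh 13
```

```text
15.35 [ 0.5132 -0.185   0.1058] [0.6 0.8 2.9] 0.0028
```

View pics/s13c.png

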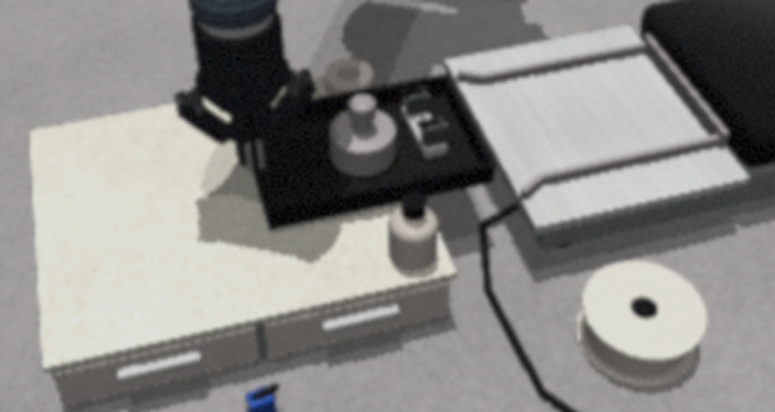

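View pics/t13c.png

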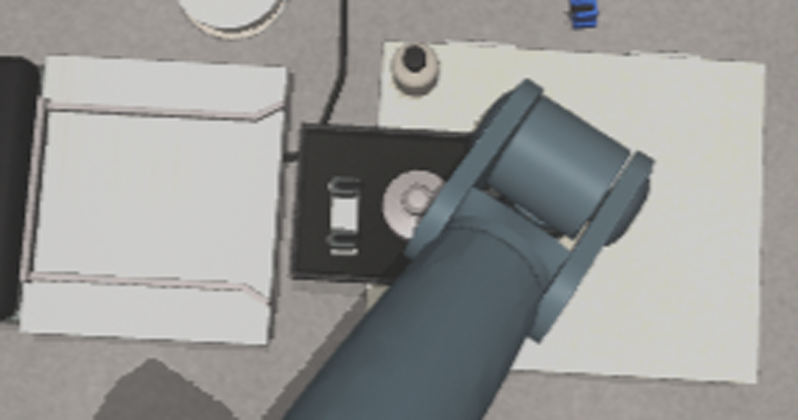

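```bash
python3 -c "
from al import *
al('t13',(301,123),(291,277.5),(450,130))"
```

```text
nose [0.5183 0.0322] yaw edge 89.01571819604932 side 89.01128689108445
lateral err (mm) 1.7862167540495026 0.34821675404957986
```

Emit:
move_arm:
  deltas:
    - {"claw": 1, "linear": [4, 0, 0], "rotation": [0, 0, 0]}
    - {"claw": 1, "linear": [8, 0, 0], "rotation": [0, 0, 0]}
    - {"claw": 1, "linear": [12, 0, 0], "rotation": [0, 0, 0]}
    - {"claw": 1, "linear": [16, 0, 0], "rotation": [0, 0, 0]}
    - {"claw": 1, "linear": [20, 0, 0], "rotation": [0, 0, 0]}
    - {"claw": 1, "linear": [24, 0, 0], "rotation": [0, 0, 0]}
    - {"claw": 1, "linear": [28, 0, 0], "rotation": [0, 0, 0]}
    - {"claw": 1, "linear": [30, 0, 0], "rotation": [0, 0, 0]}
    - {"claw": 1, "linear": [30, 0, 0], "rotation": [0, 0, 0]}

```text
time_s: 16.15
ee_pos: [0.514, -0.155, 0.1057]
eef_rot: [[0.029, 1.0, 0.0], [1.0, -0.029, 0.001], [0.001, 0.0, -1.0]]
force: [0.1, -1.6, 5.8]
gripper_width: 0.0031
```

```bash
bash sn.sh 14
```

```text
16.25 [ 0.514  -0.155   0.1057] [ 0.  -0.6  5.7] 0.0028
```

View pics/s14c.png

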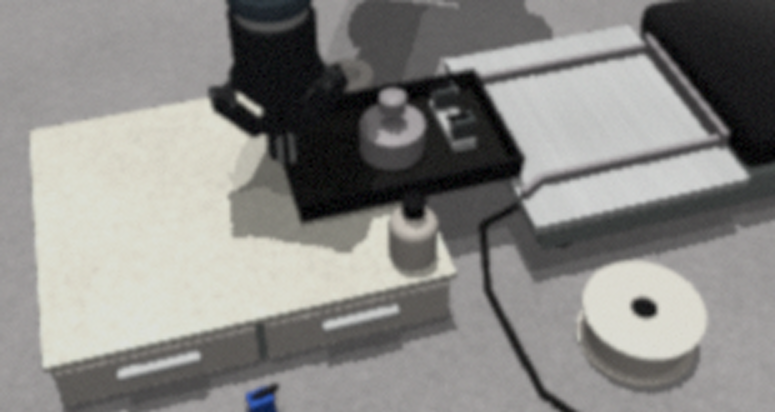

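View pics/t14c.png

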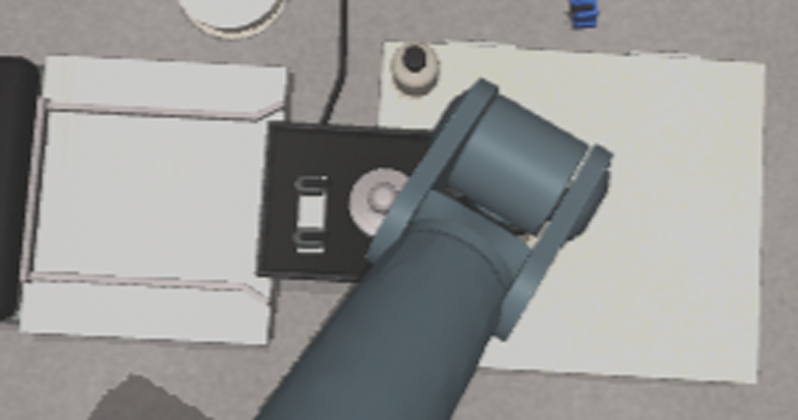

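View pics/w14.png

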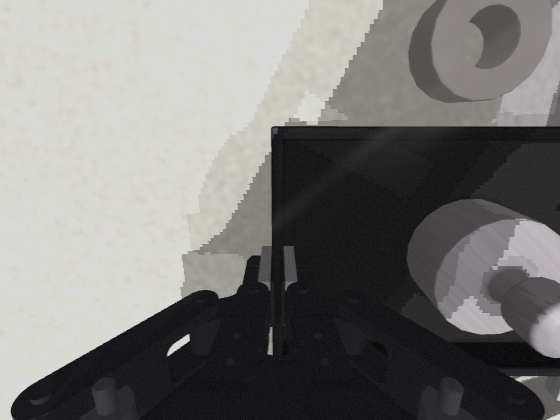

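Emit:
move_arm:
  deltas:
    - {"claw": 1, "linear": [4, -0.2, -0.3], "rotation": [0, 0, 0]}
    - {"claw": 1, "linear": [8, -0.4, -0.3], "rotation": [0, 0, 0.1]}
    - {"claw": 1, "linear": [13, -0.6, -0.3], "rotation": [0, 0, 0.2]}
    - {"claw": 1, "linear": [18, -0.8, -0.3], "rotation": [0, 0, 0.3]}
    - {"claw": 1, "linear": [23, -1, -0.4], "rotation": [0, 0, 0.4]}
    - {"claw": 1, "linear": [28, -1, -0.4], "rotation": [0, 0, 0.4]}
    - {"claw": 1, "linear": [33, -1, -0.4], "rotation": [0, 0, 0.4]}
    - {"claw": 1, "linear": [38, -1, -0.4], "rotation": [0, 0, 0.4]}
    - {"claw": 1, "linear": [40, -1, -0.4], "rotation": [0, 0, 0.4]}
    - {"claw": 1, "linear": [40, -1, -0.4], "rotation": [0, 0, 0.4]}

```text
time_s: 17.13
ee_pos: [0.5139, -0.1146, 0.1057]
eef_rot: [[0.036, 0.999, -0.0], [0.999, -0.036, 0.001], [0.001, -0.0, -1.0]]
force: [0.0, -1.3, 3.9]
gripper_width: 0.003
```

```bash
bash sn.sh 15
```

```text
17.2333 [ 0.5139 -0.1146  0.1057] [0.3 1.8 5.9] 0.0032
```

View pics/t15c.png

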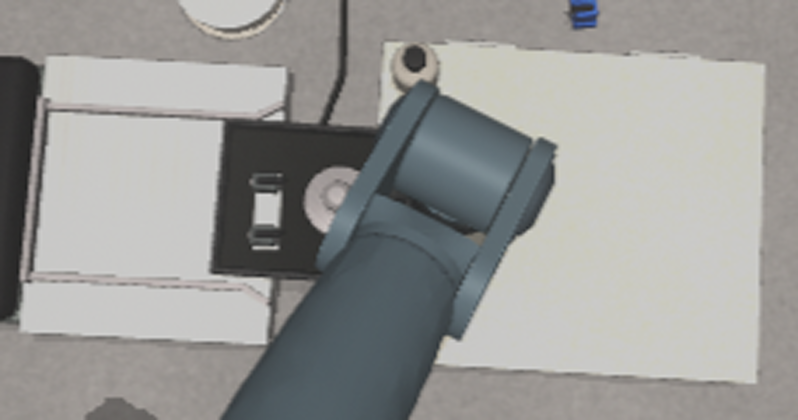

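View pics/s15c.png

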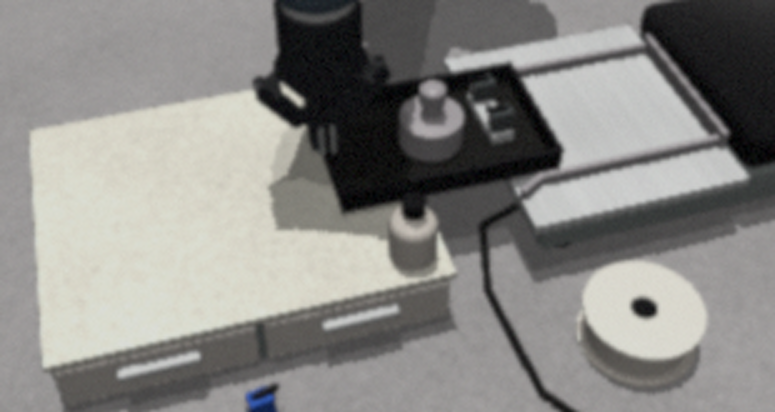

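The nose is between the rails, with top-view corners at (224,121) and (213,272). I now loosen the jaws so they only straddle the wall. The rear pad can then push without loading the tray vertically.

Emit:
move_arm:
  deltas:
    - {"claw": 0.7, "linear": [0, 0, 0], "rotation": [0, 0, 0]}
    - {"claw": 0.7, "linear": [0, 0, -1], "rotation": [0, 0, 0]}
    - {"claw": 0.7, "linear": [0, 0, -1], "rotation": [0, 0, 0]}
    - {"claw": 0.7, "linear": [2, 0, -1], "rotation": [0, 0, 0]}
    - {"claw": 0.7, "linear": [4, 0, -1], "rotation": [0, 0, 0]}
    - {"claw": 0.7, "linear": [7, 0, -1], "rotation": [0, 0, 0]}
    - {"claw": 0.7, "linear": [10, 0, -1], "rotation": [0, 0, 0]}
    - {"claw": 0.7, "linear": [13, 0, -1], "rotation": [0, 0, 0]}
    - {"claw": 0.7, "linear": [15, 0, -1], "rotation": [0, 0, 0]}
    - {"claw": 0.7, "linear": [15, 0, -1], "rotation": [0, 0, 0]}
  force: 20

```text
time_s: 18.12
ee_pos: [0.5145, -0.1001, 0.1068]
eef_rot: [[0.036, 0.999, -0.0], [0.999, -0.036, 0.0], [0.0, -0.0, -1.0]]
force: [-0.3, -1.2, -0.7]
gripper_width: 0.0129
```

```bash
bash sn.sh 16
```

```text
18.2167 [ 0.5145 -0.1002  0.1069] [ 0.4 -0.1  0.2] 0.0131
```

View pics/w16.png

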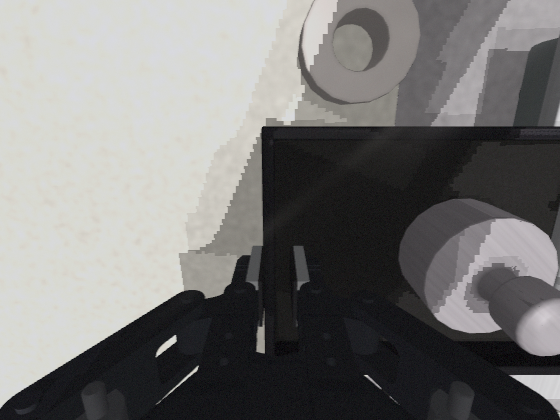

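View pics/t16c.png

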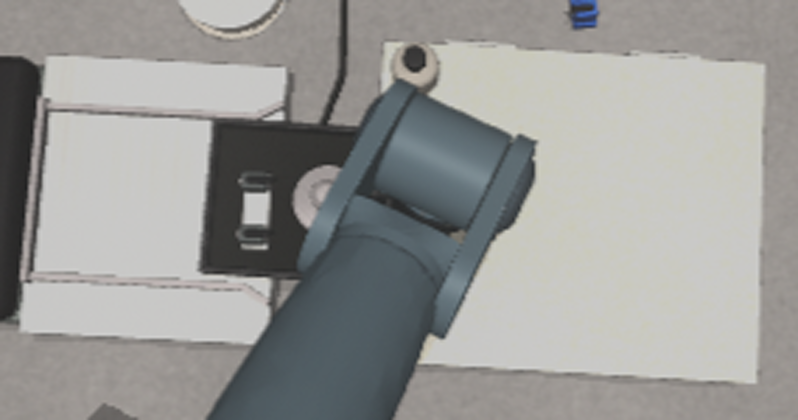

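The tray moves freely under the push with about zero vertical force, and it is centred between the rails.

Emit:
move_arm:
  deltas:
    - {"claw": 0.7, "linear": [3, 0, 0], "rotation": [0, 0, 0]}
    - {"claw": 0.7, "linear": [7, 0, 0], "rotation": [0, 0, 0]}
    - {"claw": 0.7, "linear": [11, 0, 0], "rotation": [0, 0, 0]}
    - {"claw": 0.7, "linear": [15, 0, 0], "rotation": [0, 0, 0]}
    - {"claw": 0.7, "linear": [20, -0.1, 0], "rotation": [0, 0, 0]}
    - {"claw": 0.7, "linear": [25, -0.1, 0], "rotation": [0, 0, 0]}
    - {"claw": 0.7, "linear": [30, -0.1, 0], "rotation": [0, 0, 0]}
    - {"claw": 0.7, "linear": [34, -0.2, 0], "rotation": [0, 0, 0]}
    - {"claw": 0.7, "linear": [38, -0.2, 0], "rotation": [0, 0, 0]}
    - {"claw": 0.7, "linear": [40, -0.2, 0], "rotation": [0, 0, 0]}

```text
time_s: 19.1
ee_pos: [0.5158, -0.0601, 0.1069]
eef_rot: [[0.036, 0.999, 0.0], [0.999, -0.036, -0.0], [-0.0, 0.0, -1.0]]
force: [0.5, -5.0, -0.3]
gripper_width: 0.0127
```

```bash
bash sn.sh 17
```

```text
19.2 [ 0.5157 -0.0598  0.1068] [ 0.1 -0.5 -0.4] 0.013
```

View pics/s17c.png

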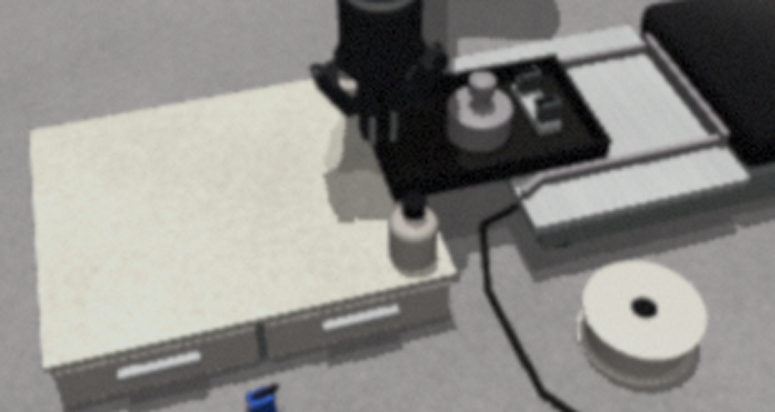

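View pics/t17c.png

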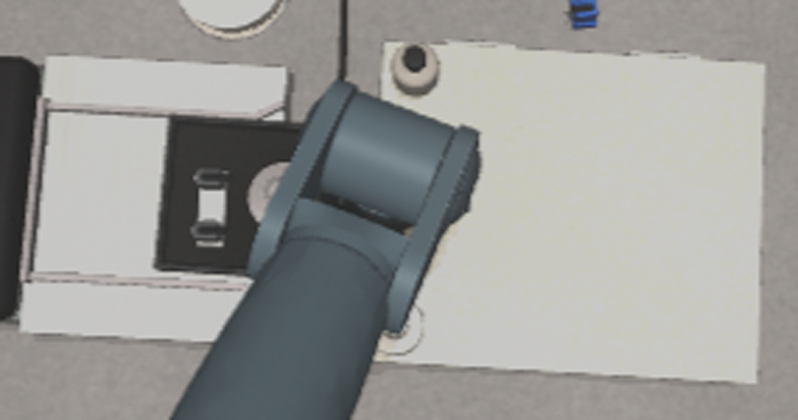

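Emit:
move_arm:
  deltas:
    - {"claw": 0.7, "linear": [3, 0, 0], "rotation": [0, 0, 0]}
    - {"claw": 0.7, "linear": [7, 0, 0], "rotation": [0, 0, 0]}
    - {"claw": 0.7, "linear": [11, 0, 0], "rotation": [0, 0, 0]}
    - {"claw": 0.7, "linear": [15, -0.1, 0], "rotation": [0, 0, 0]}
    - {"claw": 0.7, "linear": [20, -0.1, 0], "rotation": [0, 0, 0]}
    - {"claw": 0.7, "linear": [25, -0.1, 0], "rotation": [0, 0, 0]}
    - {"claw": 0.7, "linear": [30, -0.2, 0], "rotation": [0, 0, 0]}
    - {"claw": 0.7, "linear": [35, -0.2, 0], "rotation": [0, 0, 0]}
    - {"claw": 0.7, "linear": [40, -0.2, 0], "rotation": [0, 0, 0]}
    - {"claw": 0.7, "linear": [42, -0.2, 0], "rotation": [0, 0, 0]}

```text
time_s: 20.08
ee_pos: [0.517, -0.0178, 0.1067]
eef_rot: [[0.036, 0.999, -0.0], [0.999, -0.036, 0.0], [0.0, -0.0, -1.0]]
force: [-0.4, -3.4, -1.0]
gripper_width: 0.0127
```

```bash
bash sn.sh 18
```

```text
20.1833 [ 0.517  -0.0177  0.1068] [ 0.  -0.2  0.1] 0.0131
```

View pics/s18c.png

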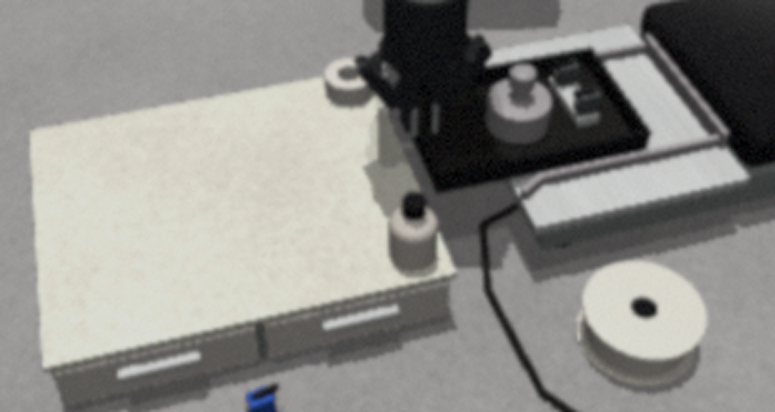

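View pics/t18c.png

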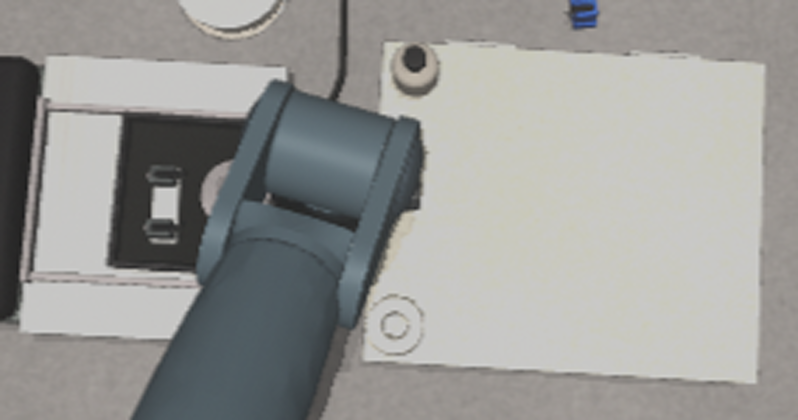

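Emit:
move_arm:
  deltas:
    - {"claw": 0.7, "linear": [3, 0, 0], "rotation": [0, 0, 0]}
    - {"claw": 0.7, "linear": [7, 0, 0], "rotation": [0, 0, 0]}
    - {"claw": 0.7, "linear": [11, 0, 0], "rotation": [0, 0, 0]}
    - {"claw": 0.7, "linear": [15, 0, 0], "rotation": [0, 0, 0]}
    - {"claw": 0.7, "linear": [20, -0.1, 0], "rotation": [0, 0, 0]}
    - {"claw": 0.7, "linear": [25, -0.1, 0], "rotation": [0, 0, 0]}
    - {"claw": 0.7, "linear": [30, -0.2, 0], "rotation": [0, 0, 0]}
    - {"claw": 0.7, "linear": [35, -0.2, 0], "rotation": [0, 0, 0]}
    - {"claw": 0.7, "linear": [40, -0.2, 0], "rotation": [0, 0, 0]}
    - {"claw": 0.7, "linear": [45, -0.2, 0], "rotation": [0, 0, 0]}

```text
time_s: 21.07
ee_pos: [0.5186, 0.0268, 0.1069]
eef_rot: [[0.036, 0.999, 0.0], [0.999, -0.036, -0.0], [-0.0, 0.0, -1.0]]
force: [0.1, -3.6, -0.1]
gripper_width: 0.0129
```

Emit:
move_arm:
  deltas:
    - {"claw": 0.7, "linear": [3, 0, 0], "rotation": [0, 0, 0]}
    - {"claw": 0.7, "linear": [6, 0, 0], "rotation": [0, 0, 0]}
    - {"claw": 0.7, "linear": [9, 0, 0], "rotation": [0, 0, 0]}
    - {"claw": 0.7, "linear": [12, 0, 0], "rotation": [0, 0, 0]}
    - {"claw": 0.7, "linear": [15, 0, 0], "rotation": [0, 0, 0]}
    - {"claw": 0.7, "linear": [18, 0, 0], "rotation": [0, 0, 0]}
    - {"claw": 0.7, "linear": [20, 0, 0], "rotation": [0, 0, 0]}
    - {"claw": 0.7, "linear": [20, 0, 0], "rotation": [0, 0, 0]}

```text
time_s: 21.73
ee_pos: [0.5192, 0.0469, 0.1068]
eef_rot: [[0.036, 0.999, 0.0], [0.999, -0.036, 0.001], [0.001, -0.0, -1.0]]
force: [0.1, -1.9, 0.4]
gripper_width: 0.013
```

```bash
bash sn.sh 19
```

```text
21.8333 [0.519  0.0469 0.1066] [ 0.8 -0.3  0.1] 0.0127
```

View pics/t19c.png

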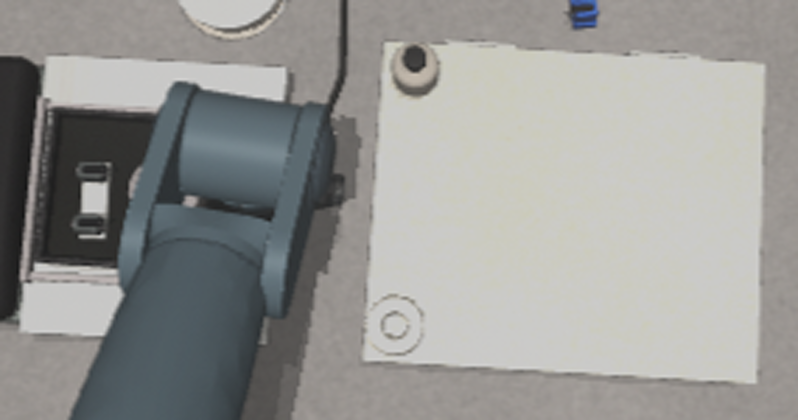

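View pics/s19c.png

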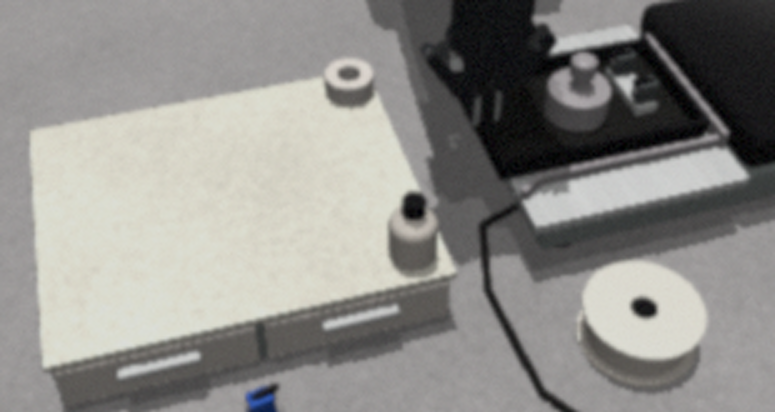

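Almost home. I creep forward until the stop is felt.

Emit:
move_arm:
  deltas:
    - {"claw": 0.7, "linear": [1, 0, 0], "rotation": [0, 0, 0]}
    - {"claw": 0.7, "linear": [2, 0, 0], "rotation": [0, 0, 0]}
    - {"claw": 0.7, "linear": [3, 0, 0], "rotation": [0, 0, 0]}
    - {"claw": 0.7, "linear": [4, 0, 0], "rotation": [0, 0, 0]}
    - {"claw": 0.7, "linear": [5, 0, 0], "rotation": [0, 0, 0]}

```text
time_s: 22.3
ee_pos: [0.5192, 0.0513, 0.1066]
eef_rot: [[0.036, 0.999, -0.001], [0.999, -0.036, -0.0], [-0.0, -0.001, -1.0]]
force: [-1.3, -3.2, -0.6]
gripper_width: 0.0127
```

Emit:
move_arm:
  deltas:
    - {"claw": 0.7, "linear": [0.7, 0, 0], "rotation": [0, 0, 0]}
    - {"claw": 0.7, "linear": [1.4, 0, 0], "rotation": [0, 0, 0]}
    - {"claw": 0.7, "linear": [2, 0, 0], "rotation": [0, 0, 0]}

```text
time_s: 22.55
ee_pos: [0.5194, 0.0534, 0.1067]
eef_rot: [[0.036, 0.999, -0.0], [0.999, -0.036, -0.0], [-0.0, -0.0, -1.0]]
force: [-0.4, -3.2, -1.1]
gripper_width: 0.0126
```

Emit:
move_arm:
  deltas:
    - {"claw": 0.7, "linear": [0.7, 0, 0], "rotation": [0, 0, 0]}
    - {"claw": 0.7, "linear": [1.4, 0, 0], "rotation": [0, 0, 0]}
    - {"claw": 0.7, "linear": [1.4, 0, 0], "rotation": [0, 0, 0]}

```text
time_s: 22.8
ee_pos: [0.5195, 0.0549, 0.1068]
eef_rot: [[0.036, 0.999, -0.0], [0.999, -0.036, 0.0], [0.0, -0.0, -1.0]]
force: [-0.5, -3.0, -1.4]
gripper_width: 0.0129
```

Emit:
move_arm:
  deltas:
    - {"claw": 0.7, "linear": [0.7, 0, 0], "rotation": [0, 0, 0]}
    - {"claw": 0.7, "linear": [1.4, 0, 0], "rotation": [0, 0, 0]}
    - {"claw": 0.7, "linear": [1.4, 0, 0], "rotation": [0, 0, 0]}

```text
time_s: 23.05
ee_pos: [0.5196, 0.0562, 0.1069]
eef_rot: [[0.036, 0.999, 0.0], [0.999, -0.036, 0.0], [0.0, 0.0, -1.0]]
force: [-0.9, -3.4, -1.0]
gripper_width: 0.0123
```

Emit:
move_arm:
  deltas:
    - {"claw": 0.7, "linear": [0.7, 0, 0], "rotation": [0, 0, 0]}
    - {"claw": 0.7, "linear": [1, 0, 0], "rotation": [0, 0, 0]}
    - {"claw": 0.7, "linear": [1, 0, 0], "rotation": [0, 0, 0]}

```text
time_s: 23.3
ee_pos: [0.5197, 0.0568, 0.1069]
eef_rot: [[0.036, 0.999, 0.0], [0.999, -0.036, -0.001], [-0.001, 0.0, -1.0]]
force: [-0.1, -5.1, -1.8]
gripper_width: 0.013
```

```bash
bash sn.sh 20; python3 -c "
import cv2
im=cv2.imread('pics/t20.png');cv2.imwrite('pics/t20d.png',cv2.resize(im[170:290,110:200],None,fx=5,fy=5,interpolation=cv2.INTER_CUBIC))"
```

```text
23.4 [0.5197 0.0568 0.1068] [-0.8 -5.4 -0.8] 0.0124
```

View pics/t20d.png

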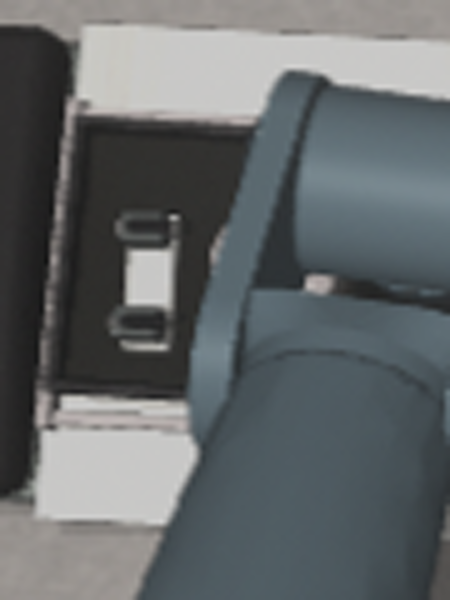

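Emit:
move_arm:
  deltas:
    - {"claw": 0.7, "linear": [0.5, 0, 0], "rotation": [0, 0, 0]}
    - {"claw": 0.7, "linear": [1, 0, 0], "rotation": [0, 0, 0]}
    - {"claw": 0.7, "linear": [1, 0, 0], "rotation": [0, 0, 0]}
    - {"claw": 0.7, "linear": [1, 0, 0], "rotation": [0, 0, 0]}

```text
time_s: 23.78
ee_pos: [0.5201, 0.057, 0.1069]
eef_rot: [[0.036, 0.999, 0.001], [0.999, -0.036, -0.002], [-0.002, 0.001, -1.0]]
force: [0.6, -8.6, -2.1]
gripper_width: 0.0127
```

Emit:
move_arm:
  deltas:
    - {"claw": 0.7, "linear": [0.5, 0, 0], "rotation": [0, 0, 0]}
    - {"claw": 0.7, "linear": [1, 0, 0], "rotation": [0, 0, 0]}
    - {"claw": 0.7, "linear": [1, 0, 0], "rotation": [0, 0, 0]}
    - {"claw": 0.7, "linear": [-2, 0, 0], "rotation": [0, 0, 0]}
    - {"claw": 0.4, "linear": [-4, 0, 0], "rotation": [0, 0, 0]}
    - {"claw": 0.4, "linear": [-4, 0, -15], "rotation": [0, 0, 0]}
    - {"claw": 0.4, "linear": [-4, 0, -45], "rotation": [0, 0, 0]}
    - {"claw": 0.4, "linear": [-4, 0, -80], "rotation": [0, 0, 0]}
    - {"claw": 0.4, "linear": [-4, 0, -120], "rotation": [0, 0, 0]}
    - {"claw": 0.4, "linear": [-4, 0, -120], "rotation": [0, 0, 0]}

```text
time_s: 24.62
ee_pos: [0.5239, 0.0544, 0.236]
eef_rot: [[0.036, 0.999, 0.015], [0.999, -0.036, -0.0], [0.0, 0.015, -1.0]]
force: [0.7, 0.7, 1.2]
gripper_width: 0.0256
```

Emit:
move_arm:
  deltas:
    - {"claw": 0.4, "linear": [-40, 0, 0], "rotation": [0, 0, 0]}
    - {"claw": 0.4, "linear": [-80, 0, 0], "rotation": [0, 0, 0]}
    - {"claw": 0.4, "linear": [-120, 0, 0], "rotation": [0, 0, 0]}
    - {"claw": 0.4, "linear": [-160, 0, 0], "rotation": [0, 0, 0]}
    - {"claw": 0.4, "linear": [-200, 0, 0], "rotation": [0, 0, 0]}
    - {"claw": 0.4, "linear": [-240, 0, 0], "rotation": [0, 0, 0]}
    - {"claw": 0.4, "linear": [-280, 0, 0], "rotation": [0, 0, 0]}
    - {"claw": 0.4, "linear": [-280, 0, 0], "rotation": [0, 0, 0]}
    - {"claw": 0.4, "linear": [-280, 0, 0], "rotation": [0, 0, 0]}

```text
time_s: 25.37
ee_pos: [0.5093, -0.2271, 0.2267]
eef_rot: [[0.04, 0.999, 0.001], [0.999, -0.04, 0.001], [0.001, 0.001, -1.0]]
force: [0.3, 0.2, 0.5]
gripper_width: 0.0256
```

```bash
bash sn.sh 21
```

```text
25.4667 [ 0.5095 -0.2249  0.2266] [0.1 0.8 0.3] 0.0256
```

View pics/t21c.png

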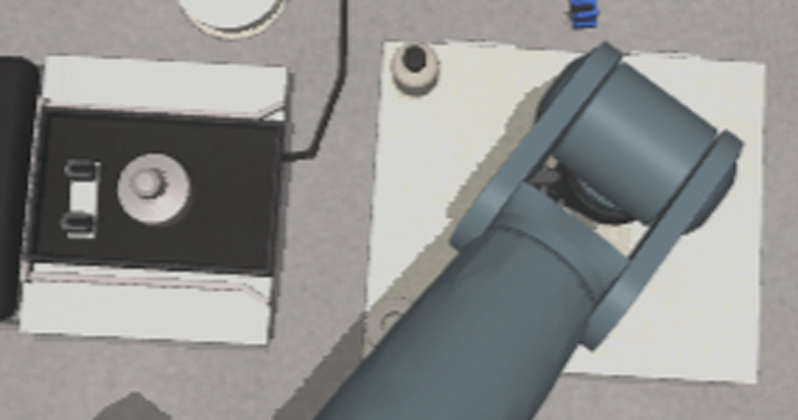

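View pics/s21c.png

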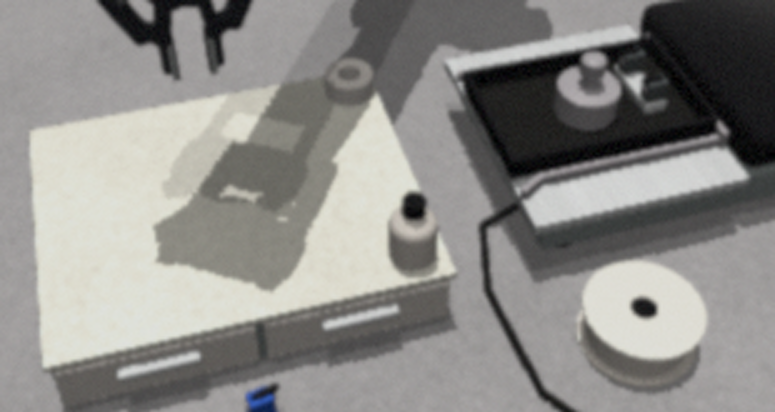

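Run:
```python
from h import *
import pickle
np.set_printoptions(precision=4,suppress=True)
s,c=pickle.load(open("t21.pkl","rb"))
im=cv2.imread("pics/t21.png"); cv2.imwrite("pics/t21d.png",cv2.resize(im[180:270,112:222],None,fx=7,fy=6,interpolation=cv2.INTER_CUBIC)[:590])
f=lambda L:np.array(L)/2.8+np.array([110,155])-0.32
T=onz(c,f([(46,108),(285,122),(273,273),(33,262)]),.102)[:,:2]; m=T.mean(0); print(T,m)
d=T[0]+T[3]-T[1]-T[2]; d/=np.linalg.norm(d); print("yaw",np.degrees(np.arctan2(d[1],d[0])), np.linalg.norm(T[0]-T[1]))
w=onz(c,f([(154,188)]),.113)[0,:2]-m; print("w",w@d,w@[d[1],-d[0]])
w=onz(c,f([(149,181)]),.147)[0,:2]-m; print("knob",w@d,w@[d[1],-d[0]])
S=onz(c,f([(288,68),(268,344)]),.07)[:,:2].mean(0); print("tray from gap edge",(m-S)@d)
```

```text
[[0.5955 0.2632]
 [0.5892 0.0456]
 [0.4514 0.0497]
 [0.4549 0.2642]] [0.5227 0.1556]
yaw 88.69532605567703 0.21768832442179525
w 0.002699157179858245 0.00048542270580910235
knob 0.0005047141816248309 0.0014362691235642311
tray from gap edge 0.1038408464600683
```

View pics/t21d.png

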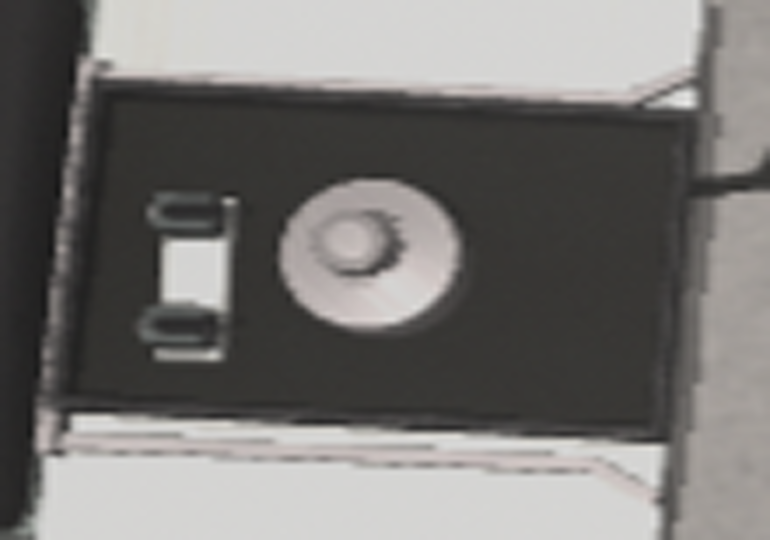

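The tray looks home, with the weight within about 3 mm of the middle. The top view is coarse at the stop, so I check that with a close wrist view.

```bash
python3 -c "
from h import *
go(((.47,.15,.27),88))"
```

```text
t 25.52
(0.47, 0.15, 0.27) 88 -> [372.9 -52.6 -43. ] [-0.   -0.05 -0.  ]
```

Emit:
move_arm:
  deltas:
    - {"claw": 0.4, "linear": [0, -20, -43], "rotation": [0, 0, 0]}
    - {"claw": 0.4, "linear": [0, -52, -43], "rotation": [0, 0, 0]}
    - {"claw": 0.4, "linear": [40, -52, -43], "rotation": [0, 0, 0]}
    - {"claw": 0.4, "linear": [80, -52, -43], "rotation": [0, 0, 0]}
    - {"claw": 0.4, "linear": [120, -52, -43], "rotation": [0, 0, 0]}
    - {"claw": 0.4, "linear": [160, -52, -43], "rotation": [0, 0, 0]}
    - {"claw": 0.4, "linear": [200, -52, -43], "rotation": [0, 0, 0]}
    - {"claw": 0.4, "linear": [240, -52, -43], "rotation": [0, 0, 0]}
    - {"claw": 0.4, "linear": [280, -52, -43], "rotation": [0, 0, 0]}
    - {"claw": 0.4, "linear": [320, -52, -43], "rotation": [0, 0, 0]}

```text
time_s: 26.35
ee_pos: [0.4679, 0.0994, 0.27]
eef_rot: [[0.034, 0.999, 0.001], [0.999, -0.034, 0.0], [0.001, 0.001, -1.0]]
force: [0.7, 0.1, -0.5]
gripper_width: 0.0258
```

Emit:
move_arm:
  deltas:
    - {"claw": 0.4, "linear": [25, 0, 0], "rotation": [0, 0, 0]}
    - {"claw": 0.4, "linear": [50, 0, 0], "rotation": [0, 0, 0]}
    - {"claw": 0.4, "linear": [50, 0, 0], "rotation": [0, 0, 0]}
    - {"claw": 0.4, "linear": [50, 0, 0], "rotation": [0, 0, 0]}

```text
time_s: 26.68
ee_pos: [0.4699, 0.148, 0.2697]
eef_rot: [[0.031, 1.0, -0.0], [1.0, -0.031, 0.0], [0.0, -0.0, -1.0]]
force: [-0.9, -1.3, -0.1]
gripper_width: 0.0256
```

```bash
python3 -c "
from h import *
snap('w22')"
```

```text
26.6833 [0.4699 0.148  0.2697] [-0.9 -1.3 -0.1] 0.0256
```

View pics/w22.png

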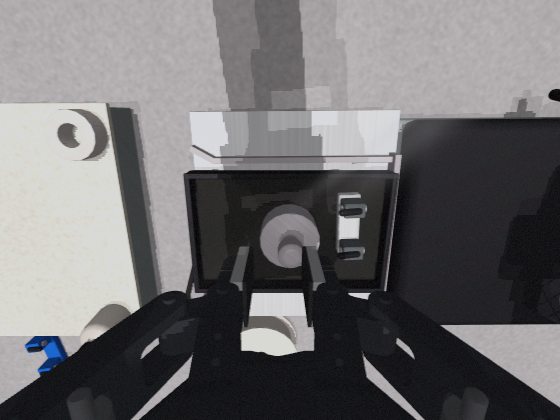

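Run:
```python
from h import *
import pickle
np.set_printoptions(precision=4,suppress=True)
im=cv2.imread("pics/w22.png"); cv2.imwrite("pics/w22d.png",cv2.resize(im[140:300,330:420],None,fx=6,fy=6,interpolation=cv2.INTER_CUBIC)[:600])
cv2.imwrite("pics/w22e.png",cv2.resize(im[100:300,170:430],None,fx=3,fy=3,interpolation=cv2.INTER_CUBIC))
s,c=pickle.load(open("w22.pkl","rb"))
```

```text
(no output)
```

View pics/w22d.png

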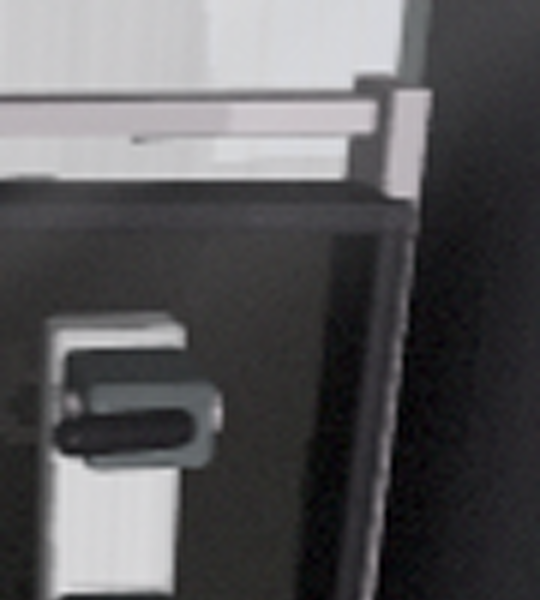

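View pics/w22e.png

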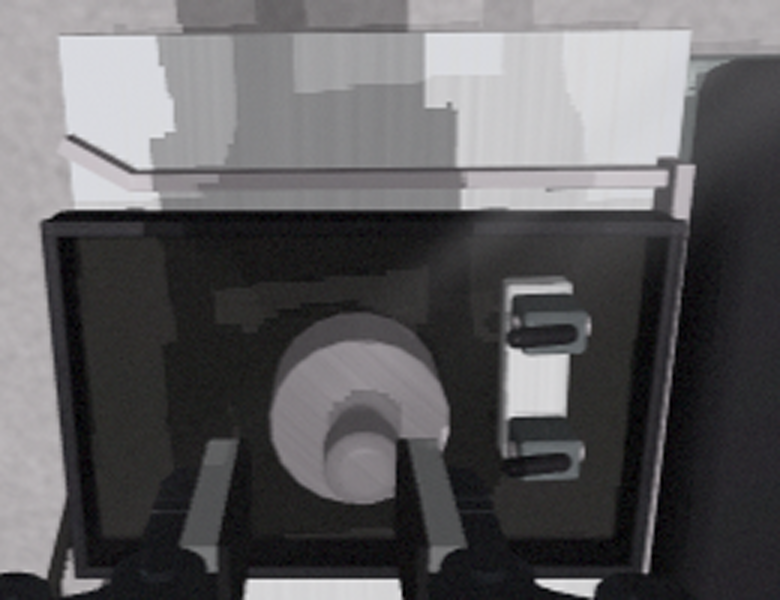

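Run:
```python
from h import *
import pickle
np.set_printoptions(precision=4,suppress=True)
s,c=pickle.load(open("w22.pkl","rb"))
g=lambda p,o=(330,140),k=6:np.array(p)/k+np.array(o)-.4
d=np.array([.030,1]);d/=np.linalg.norm(d)
for n,p,z in [("stop face top",(388,200),.09),("stop face top at rail",(390,92),.09),("stop face foot",(347,182),.07),("tray front rim",(412,205),.102),("tray front rim far",(362,600),.102)]:
    q=onz(c,[g(p)],z)[0]; print(n,q, "along",(q[:2]-[.5209,0])@d)
h=lambda p:g(p,(170,100),3)
P=onz(c,[h((43,222)),h((687,222)),h((648,570)),h((77,570))],.102)[:,:2]; print(P,P.mean(0),np.linalg.norm(P[0]-P[1]))
w=onz(c,[h((360,420))],.113)[0,:2]; k=onz(c,[h((366,470))],.147)[0,:2]; m=P.mean(0)
for v in (w,k): print((v-m)@d,(v-m)@[d[1],-d[0]])
e=onz(c,[h((58,33)),h((75,210))],.07); print("shelf gap edge",e)
```

```text
stop face top [0.46   0.2735 0.09  ] along 0.27159174674861913
stop face top at rail [0.4409 0.2722 0.09  ] along 0.26972610067694486
stop face foot [0.4607 0.2734 0.07  ] along 0.2714806540062601
tray front rim [0.4585 0.273  0.102 ] along 0.27098633789082915
tray front rim far [0.5318 0.2705 0.102 ] along 0.2706595030873522
[[0.4512 0.0539]
 [0.4583 0.2733]
 [0.5951 0.2706]
 [0.5879 0.0496]] [0.5231 0.1619] 0.21954370046465332
-0.0017626399649683488 0.00017176066448968197
-0.0011920924873671422 0.002088507859392175
shelf gap edge [[0.3898 0.0574 0.07  ]
 [0.4532 0.056  0.07  ]]
```

The tray's front is at 0.271 m along the line and the stop face is at 0.270–0.2715, so they are in contact. The weight is within 2 mm of the middle. I hand the job in.

```bash
python3 -c "
from station import ctrl
s=ctrl.get_state(); print(s['time_s'],s['force']); print(ctrl.job_done())"
```

```text
26.7333 [-0.12540267 -0.39768969  0.35205054]
the job is handed in; nothing more can be done
None
```

The tray is home on the tool shelf against the end stop, and I handed the job in at 26.7 s with the gripper touching nothing. I set the steel weight upright in the middle and let go of it. I then slid the tray across, first holding its trailing wall and then pushing it between the rails.

**Last checks:**
- **At the stop:** the wrist view put the tray's leading wall and the stop face within about 1 mm of each other. While I pushed, the force rose to 8.6 N and the tray moved no further. The coarser top view put the tray's centre 104 mm from the shelf edge, not 108 mm. I trusted the wrist view and the felt contact over it.
- **Weight and clamp:** the weight stands upright within about 3 mm of the middle, and the clamp lies in the tray.
- **Bystanders:** the bottle, tape roll and string reel look unmoved in the pictures.
- **Crossing:** the tray looked level in every picture. While I held the wall, the vertical force on the tool ran between about −5 N and +6 N, so at one point I was pulling up slightly on the trailing end. I saw no lift, and it was about zero once I switched to pushing.

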